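Put the mixed-up covers back on their own press dies

ROBOT

A 6-joint arm with a two-finger parallel gripper is mounted at the origin on a cart in front of the work surface, level with it; the furniture and walls round the work are solid. World frame = base frame: x ahead of the robot, y to its left, z up, the work surface at z = 0. Lengths are in mm, angles in rad, forces in N, time in s.
With the tool pointing down it reaches from about 350 to 875 mm from the base axis. Payload 4.2 kg.
Tool frame: the origin (TCP) lies on the centre line of the jaws, within the pads' length; the fingertips stand 22 mm ahead of it and the grasp point (between the pads) lies 3 mm ahead of it (arm.nose_length is the distance from the TCP to the fingertips, in mm); z points along the fingers, x is the direction in which the jaws open and shut, and the axes are right-handed (so a half turn about z gives the same grasp; the last joint's range is limited). The gripper opens to 85 mm and grips with 20 to 120 N. Pads are 22 mm wide; open, the fingers measure 114 mm over their backs; the gripper's body (76 mm by 85 mm) begins 54 mm behind the grasp point. The pads swing forward as they close: fully open they stand 13 mm farther back than shut.
Start: joints at [1.589, 0.385, 0.008, 0, -1.194, -0.259], TCP at [149.018, 606.954, 226.112] pointing down, gripper open.
Joint ranges: [-3.14, 3.14], [-1.21, 2.06], [-1.07, 1.41], [-3.16, 2.05], [-2.99, -0.16], [-3.1, 3.1]. Speed limits (rad/s): [2.79, 2.79, 3.14, 3.14, 3.14, 3.14].

INTERFACE

Orientations are given as a unit quaternion [x, y, z, w].
In Python, from bench import telemetry, get_image, workorder, nets, arm gives the robot as it stands.
- The arm moves only by the tool apply_moves, never from a script. Its argument "steps" is a list of rows, each an object with "hand": the opening, from 0 (shut) to 1 (fully open); "xyz": the shift along the tool's x, y, z in cm, a list of three; "delta_rot": the turn, a rotation vector about the tool's x, y, z in rad, a list of three. In form: [{"hand": hand, "xyz": [x, y, z], "delta_rot": [wx, wy, wz]}, ...]. A call has 1 to 12 rows; each row is the pose to reach, as a shift and turn from the pose commanded when the call began, along the tool's axes at that moment; what a row does not reach only later rows make up. A row lasts 1/12 s, in which the tool goes at most 41.7 mm and 7.16 degrees, less where a joint would pass 70% of its speed; a pose out of reach is approached as far as the arm can. A call with a gripper value outside its range is refused whole. The fingers move at their own pace and stop on an object; the grip force is fixed at half the most. Time passes only in rows, so rows that repeat a pose let the fingers close. It gives the time, the measured TCP pose, the force and the opening at its end, in the units of the state.
- telemetry.read_state(): the state, without advancing time (a new reading comes with each control period).
- get_image(name): name is "scene" or "top"; returns a dict with "frame" (480x640x3 uint8, blue, green, red), "fx", "fy", "cx", "cy" (pixels), "origin" and "orientation" of the camera in the world. Camera axes: x right, y down, z forward; pixel columns grow to the right and rows downward; lengths in mm; the calibration is good to about 2 mm. A picture is of the moment at which its call begins. There is no depth.
- workorder.job_done(): hands the job in, once; it reports no verdict.
Trained networks look in a picture, given as the dict that the camera call returned (one of the last four; its "shot" number tells which), for a name from the list of things; names that differ only in an ending like _2 or _b are one class to them, and where a whole thing is asked for, a point or a joint stands for the part that bears it (a point fixed in the world has none). Each returns a list of dicts, best first, with "confidence" (0 to 1); they miss things now and then, are a little off and sometimes report something else, mostly with a low value. They report only what shows in the picture. A call takes as long as a camera call.
- nets.recognise(picture, label): "xyz" ([x, y, z] in mm, in world coordinates, good to about 4 mm: the middle of the surface that is visible of it).
- nets.outline_of(picture, label): "pixels" (480x640 bool, what is visible of it).
- nets.pinpoint(picture, label): "xyz" ([x, y, z] in mm, in world coordinates, good to about 4 mm: a listed point, or the origin of a listed thing).
The state is a dict: "clock": time; "joints": joint angles; "joint_vel": joint speeds; "joint_efforts": joint torques, N m; "position": TCP position; "ee_rot": TCP orientation; "contact_force": force on the tool from outside, world axes, zero at the start; "wrist_torque": the same for the moment, N m; "gripper_width": finger opening in mm.
Only numpy, scipy, OpenCV 4.12 (cv2) and the standard library are available. Lean on these libraries where they do the work, as an engineer would, in place of code of your own. Each camera call takes 0.05 s, during which the arm holds its last target.

TASK

The three noodle-press dies were covered in a hurry and every cover is on the wrong die block. Change the covers round so that each die block wears the cover of its own outline (round on round, square on square, long on long), lying flat on the block with both dowel pins through its two holes; the empty rubber mat is there to park a cover on meanwhile. Leave the tongs and the tape roll where they are.

Things in the scene. Friction and masses are not known exactly. Their poses are not given: they have to be found in the camera images.
- round_cover: White cover plate, disc of 92 mm diameter, 10 mm thick, ~0.25 kg; at the start on the long die block, axes parallel. Origin: centre of underside; z up; x = line of its 2 holes = long way of the grip. Through holes, 11 mm diameter, at x = +-35 mm, y = 0. Wooden grip block in the middle on top: 40 mm along x, 16 mm across y (take it there), its top 47 mm above the underside. Same after a half turn.
- square_cover: White cover plate, square, 88 x 88 mm, 10 mm thick, ~0.25 kg; at the start on the round die block, axes parallel. Origin: centre of underside; z up; x = line of its 2 holes = long way of the grip. Through holes, 11 mm diameter, at x = +-35 mm, y = 0. Wooden grip block in the middle on top: 40 mm along x, 16 mm across y (take it there), its top 47 mm above the underside. Same after a half turn.
- long_cover: White cover plate, rectangle, 124 (x) x 52 mm, 10 mm thick, ~0.25 kg; at the start on the square die block, axes parallel. Origin: centre of underside; z up; x = line of its 2 holes = long side. Through holes, 11 mm diameter, at x = +-35 mm, y = 0. Wooden grip block in the middle on top: 40 mm along x, 16 mm across y (take it there), its top 47 mm above the underside. Same after a half turn.
- round_die: Fixed dark steel die block, disc of 132 mm diameter, 16 mm thick; larger than the cover on it, so its outline shows. Origin: centre of underside; z up; x = line of its 2 pins. Dowel pins, 8 mm diameter, at x = +-35 mm, y = 0, rise 18 mm above its top, tapered over the last 7 mm to 3 mm. A seated cover's underside is 16 mm above this origin. Same after a half turn.
- square_die: Fixed dark steel die block, square, 128 x 128 mm, 16 mm thick; larger than the cover on it, so its outline shows. Origin: centre of underside; z up; x = line of its 2 pins, parallel to two sides. Dowel pins, 8 mm diameter, at x = +-35 mm, y = 0, rise 18 mm above its top, tapered over the last 7 mm to 3 mm. A seated cover's underside is 16 mm above this origin. Same after a half turn.
- long_die: Fixed dark steel die block, rectangle, 164 (x) x 96 mm, 16 mm thick; larger than the cover on it, so its outline shows. Origin: centre of underside; z up; x = line of its 2 pins = long side. Dowel pins, 8 mm diameter, at x = +-35 mm, y = 0, rise 18 mm above its top, tapered over the last 7 mm to 3 mm. A seated cover's underside is 16 mm above this origin. Same after a half turn.
- parking_mat: Empty black rubber mat, 150 (x) x 120 (y) x 5 mm, fixed flat on the table; a free spot to park one cover. Origin at the centre of its underside; its top is 5 mm above the table.
- tongs: Bystander: steel spring tongs, 204 x 40 x 24 mm, lying on the table; origin at the middle of the underside, x along the arms.
- tape_roll: Bystander: roll of paper tape, 101 mm diameter, 18 mm high, lying flat; origin at the centre of the underside.
- bag_sealer: Obstacle, does not move: hand bag sealer, a blue-grey bar 382 (x) x 92 x 93 mm on the table between the work places, its lever arm raised over it towards the robot, top of the arm 195 mm above the table: carry things round or over it. Origin: centre of underside, x along the bar away from the robot.

How it is judged (in metres and radians):
At the end, for the whole second after the job is handed in: Each cover lies level and at rest on the die block of its own outline: underside within 3 mm of the block's top face, centres within 4 mm, hole line along the pin line within 0.09 rad (either way round), tilt under 0.05 rad (z of round_cover in the frame of round_die between 0.013 and 0.019 m and horizontal distance between round_cover and round_die below 0.004 m and angle between the x axis of round_cover and the x axis of round_die, either way round below 0.09 rad and angle between each of round_cover, square_cover, long_cover's own z axis and vertical below 0.05 rad and linear speed of each of round_cover, square_cover, long_cover below 0.01 m/s and angular speed of each of round_cover, square_cover, long_cover below 0.1 rad/s and z of square_cover in the frame of square_die between 0.013 and 0.019 m and horizontal distance between square_cover and square_die below 0.004 m and angle between the x axis of square_cover and the x axis of square_die, either way round below 0.09 rad and z of long_cover in the frame of long_die between 0.013 and 0.019 m and horizontal distance between long_cover and long_die below 0.004 m and angle between the x axis of long_cover and the x axis of long_die, either way round below 0.09 rad); the robot touches nothing.
It fails at once if the tongs is displaced by more than 30 mm (distance of tongs from where it was at the start of the episode above 0.03 m).
It fails at once if the tape roll is displaced by more than 30 mm (distance of tape_roll from where it was at the start of the episode above 0.03 m).
It also fails if it takes over 134 s, if anything falls off the work surface, if the arm or the gripper's body presses on something with over 40 N, if the wrist force passes 120 N, or if a joint passes its speed limit or range.

## Working session

There is one attempt and no reset: what is moved stays moved. The work goes in short steps, Python scripts to look and compute and a tool call to move; the robot and the scene stay as the last step left them, time stands still between calls to the robot, and variables do not carry over. Pictures are saved under pics/ and viewed, and the job is handed in when it is done.

Besides the shell and the picture viewer there is one more tool, called after "Call:" in YAML: its name, and indented under it one key for each argument. apply_moves: Moves the arm, as the interface text tells. Its arguments: {"type":"object","properties":{"steps":{"type":"array"}},"required":["steps"]}

```bash
ls; mkdir -p pics; python3 - <<'E'
from bench import telemetry, get_image, workorder, nets, arm
import cv2
s=telemetry.read_state(); print(s)
print([a for a in dir(arm) if a[0]!='_'])
for n in("scene","top"):
    p=get_image(n); cv2.imwrite(f"pics/{n}0.png",p["frame"]); print({k:v for k,v in p.items() if k!='frame'})
E
```

```text
pics
{'clock': 0.0, 'joints': array([ 1.58859290e+00,  3.85570014e-01,  6.60766009e-03, -5.28933818e-04,
       -1.19401733e+00, -2.58570517e-01]), 'joint_vel': array([-0.00049899,  0.00080724,  0.00283538, -0.00052292,  0.00131258,
        0.00054373]), 'joint_efforts': array([ 1.80344145e-03, -3.92289877e+01,  1.88404852e+01,  4.18605298e+00,
       -4.60003648e-03, -1.54258835e-06]), 'position': array([148.8837036 , 606.37753784, 225.0019386 ]), 'ee_rot': array([-6.16990770e-01,  7.86969591e-01, -7.22689112e-04, -8.54343878e-04]), 'contact_force': array([-0.27903219, -0.61671797, -0.70890975]), 'wrist_torque': array([-0.01435816,  0.03472948, -0.00138333]), 'gripper_width': 85.60993799399252}
['IKError', 'nose_length']
{'fx': 577.5267624607691, 'fy': 577.5267624607691, 'cx': 325.3741678187045, 'cy': 228.8905376771546, 'origin': array([-147.78768536, -326.47663179,  877.0255659 ]), 'orientation': array([ 0.78646122, -0.4818965 ,  0.20151245, -0.32961681]), 'shot': 1}
{'fx': 454.156867032174, 'fy': 454.156867032174, 'cx': 322.04197577064684, 'cy': 240.19647953924243, 'origin': array([ 445.49608959,   76.18471285, 1022.97361191]), 'orientation': array([ 0.70570393, -0.70529778,  0.04518492, -0.04995316]), 'shot': 2}
```

View pics/scene0.png

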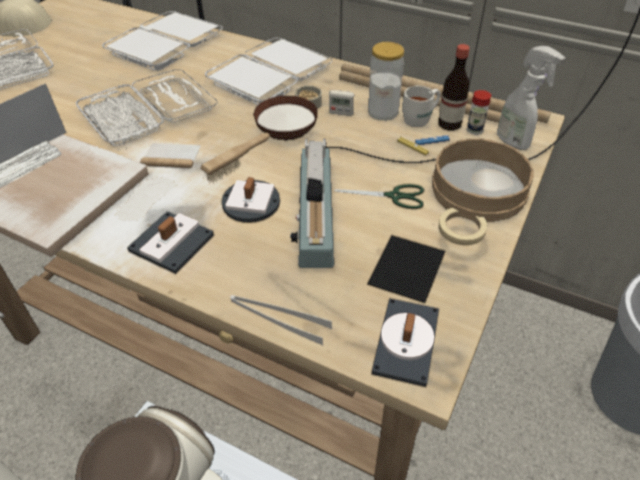

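View pics/top0.png

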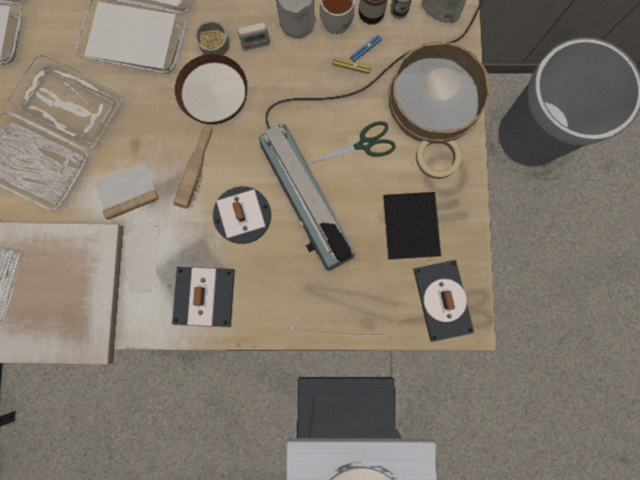

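```bash
python3 - <<'E'
from bench import telemetry, get_image, workorder, nets, arm
import cv2
N=["round_cover","square_cover","long_cover","round_die","square_die","long_die","parking_mat","tongs","tape_roll","bag_sealer"]
for n in("top","scene"):
    p=get_image(n)
    for l in N:
        r=nets.pinpoint(p,l); print(n,l,[(x['xyz'].round(1) if hasattr(x['xyz'],'round') else x['xyz'],round(x['confidence'],2)) for x in r[:3]])
E
```

```text
top round_cover [([449.5, -180.4, 14.3], 0.85), ([393.2, 47.4, -2.2], 0.74)]
top square_cover [([640.5, 265.6, 16.8], 0.58)]
top long_cover [([458.4, 346.1, 17.0], 0.85)]
top round_die []
top square_die [([460.1, 347.9, -1.9], 0.92)]
top long_die []
top parking_mat [([625.3, -119.7, 1.7], 0.78)]
top tongs [([390.0, 44.6, -3.4], 0.68)]
top tape_roll [([782.2, -187.8, -0.6], 0.8)]
top bag_sealer []
scene round_cover [([451.3, -181.7, 15.4], 0.67)]
scene square_cover [([644.9, 264.4, 15.6], 0.77), ([621.0, -121.6, -1.8], 0.51)]
scene long_cover [([457.6, 349.8, 12.4], 0.84)]
scene round_die [([641.0, 265.9, 2.9], 0.78)]
scene square_die [([460.4, 345.1, 2.2], 0.92)]
scene long_die [([450.5, -184.0, -0.0], 0.84)]
scene parking_mat [([619.2, -121.9, 0.2], 0.95)]
scene tongs [([392.0, 48.9, -3.7], 0.83), ([784.0, -183.6, 2.9], 0.74), ([644.3, 269.7, 0.0], 0.61)]
scene tape_roll [([783.2, -182.1, -1.2], 0.75)]
scene bag_sealer []
```

```bash
python3 - <<'E'
from bench import get_image, nets
import cv2, numpy as np, pickle
N=["round_cover","square_cover","long_cover","round_die","square_die","long_die"]
out={}
for n in("top","scene"):
    p=get_image(n); out[n]={k:p[k] for k in p}
    for l in N:
        r=nets.outline_of(p,l)
        for x in r[:2]:
            m=x['pixels']; ys,xs=np.nonzero(m); print(n,l,round(x['confidence'],2),m.sum(),xs.min(),xs.max(),ys.min(),ys.max())
        out[n,l]=[(x['confidence'],x['pixels']) for x in r]
pickle.dump(out,open('m0.pkl','wb'))
def crop(im,x,y,w=45): return cv2.resize(im[y-w:y+w,x-w:x+w],(390,390),interpolation=cv2.INTER_CUBIC)
t=out['top']['frame'];s=out['scene']['frame']
T=[crop(t,204,296),crop(t,242,214),crop(t,444,300)]
cv2.imwrite('pics/ct.png',cv2.resize(np.hstack(T),(800,267),interpolation=cv2.INTER_AREA))
T=[crop(s,171,240),crop(s,250,200),crop(s,407,338)]
cv2.imwrite('pics/cs.png',cv2.resize(np.hstack(T),(800,267),interpolation=cv2.INTER_AREA))
E
```

```text
top round_cover 0.84 1506 424 466 279 322
top square_cover 0.83 1478 218 265 191 237
top square_cover 0.34 1938 173 235 267 326
top long_cover 0.72 1383 188 216 268 325
top round_die 0.72 973 213 270 187 243
top round_die 0.55 1626 217 265 190 237
top square_die 0.77 1980 172 234 267 326
top long_die 0.73 1878 414 472 261 341
top long_die 0.57 1415 424 466 280 321
scene round_cover 0.86 1906 381 433 314 358
scene square_cover 0.8 1174 226 273 178 212
scene long_cover 0.66 1290 140 197 214 260
scene round_die 0.81 848 221 279 180 222
scene square_die 0.69 1761 127 213 211 273
scene long_die 0.84 2533 371 438 299 387
```

View pics/ct.png

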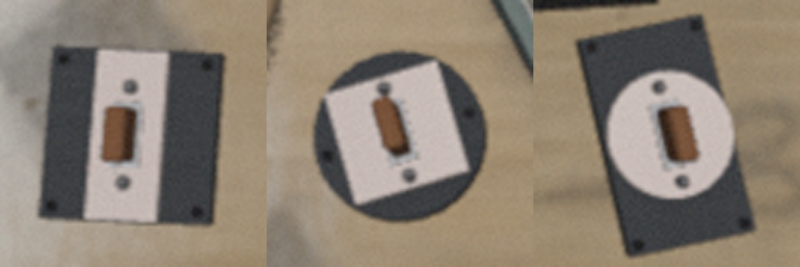

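View pics/cs.png

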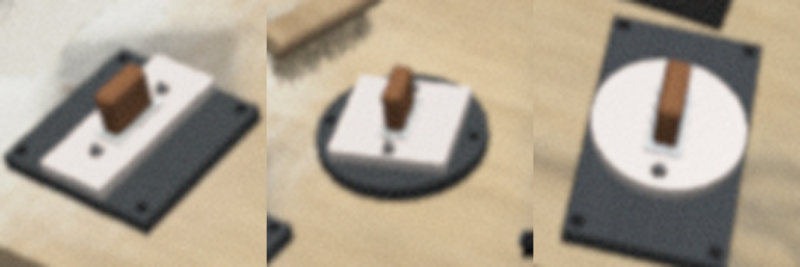

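```bash
cat > fit.py <<'E'
import numpy as np, cv2
from scipy.spatial.transform import Rotation as R
from scipy.optimize import least_squares
def proj(cam,P):
    q=R.from_quat(cam['orientation']).inv().apply(np.asarray(P,float)-cam['origin'])
    return np.c_[cam['fx']*q[:,0]/q[:,2]+cam['cx'],cam['fy']*q[:,1]/q[:,2]+cam['cy']]
def back(cam,uv,z):
    uv=np.atleast_2d(uv); d=np.c_[(uv[:,0]-cam['cx'])/cam['fx'],(uv[:,1]-cam['cy'])/cam['fy'],np.ones(len(uv))]
    d=R.from_quat(cam['orientation']).apply(d); t=(z-cam['origin'][2])/d[:,2]
    return cam['origin']+d*t[:,None]
def box(a,b,z0,z1): return np.array([[sx*a/2,sy*b/2,z] for sx in(-1,1) for sy in(-1,1) for z in(z0,z1)])
def disc(d,z0,z1):
    t=np.linspace(0,2*np.pi,73)[:-1]; return np.vstack([np.c_[d/2*np.cos(t),d/2*np.sin(t),t*0+z] for z in(z0,z1)])
g=box(40,16,10,47)
M=dict(round_die=disc(132,0,16),square_die=box(128,128,0,16),long_die=box(164,96,0,16),
 round_cover=np.vstack([disc(92,0,10),g]),square_cover=np.vstack([box(88,88,0,10),g]),long_cover=np.vstack([box(124,52,0,10),g]))
def place(pts,p,z=0):
    c,s=np.cos(p[2]),np.sin(p[2]); return np.c_[p[0]+c*pts[:,0]-s*pts[:,1],p[1]+s*pts[:,0]+c*pts[:,1],pts[:,2]+z]
def hullmask(m):
    c=max(cv2.findContours(m.astype(np.uint8),cv2.RETR_EXTERNAL,cv2.CHAIN_APPROX_NONE)[0],key=cv2.contourArea)
    h=cv2.convexHull(c)[:,0]; 
    # resample hull edges
    out=[]
    for a,b in zip(h,np.roll(h,-1,0)):
        n=max(1,int(np.hypot(*(b-a)))); out+= [a+(b-a)*k/n for k in range(n)]
    return np.array(out,float)
def res(p,pts,z,cams,hs,grow=0.5):
    r=[]
    for cam,h in zip(cams,hs):
        q=cv2.convexHull(proj(cam,place(pts,p,z)).astype(np.float32))
        r+= [cv2.pointPolygonTest(q,(float(a),float(b)),True)-grow for a,b in h]
    return np.array(r)
def fit(pts,z,cams,hs,p0,yawfix=False):
    f=lambda p: res(p,pts,z,cams,hs)
    if yawfix: 
        s=least_squares(lambda p:f([p[0],p[1],p0[2]]),p0[:2],loss='soft_l1',diff_step=1e-4,x_scale=[1,1]); x=np.r_[s.x,p0[2]]
    else:
        s=least_squares(f,p0,loss='soft_l1',x_scale=[1,1,.02],diff_step=1e-4); x=s.x
    return x,np.sqrt(np.mean(f(x)**2)),np.mean(f(x))
E
cat > t.py <<'E'
import pickle; from fit import *
o=pickle.load(open('m0.pkl','rb')); C={n:o[n] for n in('top','scene')}
d=lambda a:np.deg2rad(a)
for l,z,p0 in [("square_die",0,[460,346,d(-4)]),("long_cover",16,[459,347,d(-4)]),("round_die",0,[641,266,d(15)]),("square_cover",16,[641,266,d(15)]),("long_die",0,[450,-182,d(15)]),("round_cover",16,[450,-182,d(15)])]:
    for ns in(['top'],['scene'],['top','scene']):
        cams=[C[n] for n in ns]; hs=[hullmask(o[n,l][0][1]) for n in ns]
        print(l,ns,[(np.round(x,2) if i==0 else round(x,2)) for i,x in enumerate(fit(M[l],z,cams,hs,p0,l in('round_die','round_cover')))])
E
python3 t.py
```

```text
square_die ['top'] [array([ 4.5746e+02,  3.4639e+02, -4.0000e-02]), np.float64(8.61), np.float64(4.7)]
square_die ['scene'] [array([ 4.6041e+02,  3.4917e+02, -4.0000e-02]), np.float64(0.21), np.float64(-0.08)]
square_die ['top', 'scene'] [array([ 4.5976e+02,  3.4852e+02, -5.0000e-02]), np.float64(5.31), np.float64(1.63)]
long_cover ['top'] [array([ 4.5719e+02,  3.4568e+02, -4.0000e-02]), np.float64(0.43), np.float64(-0.35)]
long_cover ['scene'] [array([ 4.5984e+02,  3.4774e+02, -3.0000e-02]), np.float64(0.42), np.float64(0.2)]
long_cover ['top', 'scene'] [array([ 4.5822e+02,  3.4644e+02, -4.0000e-02]), np.float64(0.61), np.float64(-0.05)]
round_die ['top'] [array([6.4238e+02, 2.6778e+02, 2.6000e-01]), np.float64(10.35), np.float64(5.7)]
round_die ['scene'] [array([6.4254e+02, 2.6744e+02, 2.6000e-01]), np.float64(2.49), np.float64(1.52)]
round_die ['top', 'scene'] [array([6.4248e+02, 2.6759e+02, 2.6000e-01]), np.float64(7.32), np.float64(3.49)]
square_cover ['top'] [array([6.4152e+02, 2.6463e+02, 3.0000e-01]), np.float64(0.28), np.float64(-0.19)]
square_cover ['scene'] [array([6.4176e+02, 2.6681e+02, 3.0000e-01]), np.float64(0.59), np.float64(0.25)]
square_cover ['top', 'scene'] [array([6.4149e+02, 2.6541e+02, 3.0000e-01]), np.float64(0.55), np.float64(0.02)]
long_die ['top'] [array([ 4.4892e+02, -1.8410e+02,  2.0000e-01]), np.float64(0.35), np.float64(-0.13)]
long_die ['scene'] [array([ 4.5092e+02, -1.8301e+02,  2.1000e-01]), np.float64(8.5), np.float64(3.78)]
long_die ['top', 'scene'] [array([ 4.4995e+02, -1.8384e+02,  2.0000e-01]), np.float64(5.69), np.float64(1.69)]
round_cover ['top'] [array([ 4.4915e+02, -1.8512e+02,  2.6000e-01]), np.float64(0.63), np.float64(-0.54)]
round_cover ['scene'] [array([ 4.5132e+02, -1.8309e+02,  2.6000e-01]), np.float64(0.7), np.float64(-0.03)]
round_cover ['top', 'scene'] [array([ 4.5030e+02, -1.8398e+02,  2.6000e-01]), np.float64(0.83), np.float64(-0.26)]
```

```bash
python3 - <<'E'
s=open('fit.py').read()
a=s.index("    c=max("); b=s.index("    # resample")
s=s[:a]+"    ys,xs=np.nonzero(m); h=cv2.convexHull(np.c_[xs,ys].astype(np.int32))[:,0]\n"+s[b:]
open('fit.py','w').write(s)
E
python3 - <<'E'
s=open('t.py').read().replace("np.round(x,2)","np.round(x,3)")
open('t.py','w').write(s)
E
python3 t.py
```

```text
square_die ['top'] [array([ 4.57035e+02,  3.45844e+02, -3.90000e-02]), np.float64(0.3), np.float64(-0.18)]
square_die ['scene'] [array([ 4.60407e+02,  3.49174e+02, -4.50000e-02]), np.float64(0.21), np.float64(-0.08)]
square_die ['top', 'scene'] [array([ 4.58361e+02,  3.47194e+02, -4.10000e-02]), np.float64(0.73), np.float64(-0.11)]
long_cover ['top'] [array([ 4.57190e+02,  3.45676e+02, -3.90000e-02]), np.float64(0.43), np.float64(-0.35)]
long_cover ['scene'] [array([ 4.59837e+02,  3.47739e+02, -3.20000e-02]), np.float64(0.42), np.float64(0.2)]
long_cover ['top', 'scene'] [array([ 4.58217e+02,  3.46435e+02, -4.50000e-02]), np.float64(0.61), np.float64(-0.05)]
round_die ['top'] [array([6.41198e+02, 2.65994e+02, 2.62000e-01]), np.float64(0.49), np.float64(0.4)]
round_die ['scene'] [array([6.43984e+02, 2.67896e+02, 2.62000e-01]), np.float64(0.74), np.float64(0.45)]
round_die ['top', 'scene'] [array([6.41982e+02, 2.66490e+02, 2.62000e-01]), np.float64(0.72), np.float64(0.44)]
square_cover ['top'] [array([6.41520e+02, 2.64625e+02, 2.98000e-01]), np.float64(0.28), np.float64(-0.19)]
square_
[... 180 characters left out ...]
np.float64(0.55), np.float64(0.02)]
long_die ['top'] [array([ 4.48916e+02, -1.84098e+02,  2.00000e-01]), np.float64(0.35), np.float64(-0.13)]
long_die ['scene'] [array([ 4.51638e+02, -1.83595e+02,  2.07000e-01]), np.float64(0.7), np.float64(-0.54)]
long_die ['top', 'scene'] [array([ 4.50488e+02, -1.83814e+02,  2.04000e-01]), np.float64(0.69), np.float64(-0.34)]
round_cover ['top'] [array([ 4.49154e+02, -1.85124e+02,  2.62000e-01]), np.float64(0.63), np.float64(-0.54)]
round_cover ['scene'] [array([ 4.51322e+02, -1.83088e+02,  2.62000e-01]), np.float64(0.7), np.float64(-0.03)]
round_cover ['top', 'scene'] [array([ 4.50296e+02, -1.83976e+02,  2.62000e-01]), np.float64(0.83), np.float64(-0.26)]
```

```bash
cat > plan.py <<'E'
import sys, numpy as np
from scipy.spatial.transform import Rotation as R
from bench import telemetry, arm
def wrap(a): return (a+np.pi)%(2*np.pi)-np.pi
def report(wps):
    s=telemetry.read_state(); p=s['position']; r=R.from_quat(s['ee_rot']); m=r.as_matrix()
    yaw=np.arctan2(m[1,0],m[0,0])
    print('t',round(s['clock'],2),'pos',p.round(1),'yaw',round(yaw,4),'tilt',np.round(m[:2,2],4),'F',s['contact_force'].round(1),'T',s['wrist_torque'].round(2),'w',round(s['gripper_width'],1),'nose',arm.nose_length)
    print(' j',s['joints'].round(2))
    last=p; ly=yaw
    for w in wps:
        t=np.array(w[:3],float); 
        ty=yaw if w[3] is None else w[3]
        tr=R.from_matrix(np.array([[np.cos(ty),np.sin(ty),0],[np.sin(ty),-np.cos(ty),0],[0,0,-1]]).T.T)
        d=r.inv().apply(t-p)/10; rv=(r.inv()*tr).as_rotvec()
        n=max(np.linalg.norm(t-last)/41.7,abs(wrap(ty-ly))/np.deg2rad(7.16))
        print('  ',w,'xyz',d.round(2),'rot',rv.round(3),'rows>=',round(n,1)); last=t; ly=ty
if __name__=='__main__': report(eval(sys.argv[1]))
E
# tool yaw = cover yaw - pi/2
python3 plan.py "[(400,300,290,-1.37),(450,-184,290,-1.37),(450,-184,120,-1.37)]"
```

```text
t 1.9 pos [149.  607.  226.1] yaw -1.8116 tilt [-0.  0.] F [ 0.7 -0.6 -0.7] T [-0.01 -0.02  0.  ] w 85.2 nose 22.0
 j [ 1.59  0.38  0.01 -0.   -1.19 -0.26]
   (400, 300, 290, -1.37) xyz [ 23.83 -31.69  -6.39] rot [ 0.     0.    -0.442] rows>= 9.6
   (450, -184, 290, -1.37) xyz [ 69.64 -48.09  -6.39] rot [ 0.     0.    -0.442] rows>= 11.7
   (450, -184, 120, -1.37) xyz [ 69.64 -48.09  10.61] rot [ 0.     0.    -0.442] rows>= 4.1
```

Call:
apply_moves:
  steps:
    - {"hand":0.5,"xyz":[23.8,-31.7,-6.4],"delta_rot":[0,0,-0.442]}
    - {"hand":0.5,"xyz":[23.8,-31.7,-6.4],"delta_rot":[0,0,-0.442]}
    - {"hand":0.5,"xyz":[23.8,-31.7,-6.4],"delta_rot":[0,0,-0.442]}
    - {"hand":0.5,"xyz":[23.8,-31.7,-6.4],"delta_rot":[0,0,-0.442]}
    - {"hand":0.5,"xyz":[23.8,-31.7,-6.4],"delta_rot":[0,0,-0.442]}
    - {"hand":0.5,"xyz":[23.8,-31.7,-6.4],"delta_rot":[0,0,-0.442]}
    - {"hand":0.5,"xyz":[23.8,-31.7,-6.4],"delta_rot":[0,0,-0.442]}
    - {"hand":0.5,"xyz":[23.8,-31.7,-6.4],"delta_rot":[0,0,-0.442]}
    - {"hand":0.5,"xyz":[23.8,-31.7,-6.4],"delta_rot":[0,0,-0.442]}
    - {"hand":0.5,"xyz":[23.8,-31.7,-6.4],"delta_rot":[0,0,-0.442]}
    - {"hand":0.5,"xyz":[23.8,-31.7,-6.4],"delta_rot":[0,0,-0.442]}

```text
clock: 2.82
position: [402.5, 297.2, 291.6]
ee_rot: [0.773, -0.634, 0.0, -0.001]
contact_force: [0.1, 0.3, 0.4]
gripper_width: 42.8
```

```bash
python3 plan.py "[(450,-184,290,-1.37),(450,-184,120,-1.37)]"
```

```text
t 2.82 pos [402.5 297.2 291.6] yaw -1.3747 tilt [0.0021 0.0012] F [0.1 0.3 0.4] T [ 0.03  0.02 -0.03] w 42.8 nose 22.0
 j [ 0.96  0.13 -0.18  0.   -1.26  0.8 ]
   (450, -184, 290, -1.37) xyz [48.12  4.72  0.11] rot [-0.002  0.001 -0.005] rows>= 11.6
   (450, -184, 120, -1.37) xyz [48.14  4.76 17.11] rot [-0.002  0.001 -0.005] rows>= 4.1
```

Call:
apply_moves:
  steps:
    - {"hand":0.5,"xyz":[48.4,4.75,0],"delta_rot":[0,0,0]}
    - {"hand":0.5,"xyz":[48.4,4.75,0],"delta_rot":[0,0,0]}
    - {"hand":0.5,"xyz":[48.4,4.75,0],"delta_rot":[0,0,0]}
    - {"hand":0.5,"xyz":[48.4,4.75,0],"delta_rot":[0,0,0]}
    - {"hand":0.5,"xyz":[48.4,4.75,0],"delta_rot":[0,0,0]}
    - {"hand":0.5,"xyz":[48.4,4.75,0],"delta_rot":[0,0,0]}
    - {"hand":0.5,"xyz":[48.4,4.75,0],"delta_rot":[0,0,0]}
    - {"hand":0.5,"xyz":[48.4,4.75,0],"delta_rot":[0,0,0]}
    - {"hand":0.5,"xyz":[48.4,4.75,0],"delta_rot":[0,0,0]}
    - {"hand":0.5,"xyz":[48.4,4.75,0],"delta_rot":[0,0,0]}
    - {"hand":0.5,"xyz":[48.4,4.75,0],"delta_rot":[0,0,0]}
    - {"hand":0.5,"xyz":[48.4,4.75,0],"delta_rot":[0,0,0]}

```text
clock: 3.82
position: [450.3, -186.1, 290.1]
ee_rot: [0.774, -0.633, 0.0, 0.0]
contact_force: [-0.0, 1.1, -1.1]
gripper_width: 42.6
```

Call:
apply_moves:
  steps:
    - {"hand":0.5,"xyz":[0,0,17],"delta_rot":[0,0,0]}
    - {"hand":0.5,"xyz":[0,0,17],"delta_rot":[0,0,0]}
    - {"hand":0.5,"xyz":[0,0,17],"delta_rot":[0,0,0]}
    - {"hand":0.5,"xyz":[0,0,17],"delta_rot":[0,0,0]}
    - {"hand":0.5,"xyz":[0,0,17],"delta_rot":[0,0,0]}
    - {"hand":0.5,"xyz":[0,0,17],"delta_rot":[0,0,0]}

```text
clock: 4.32
position: [449.1, -183.3, 118.6]
ee_rot: [0.775, -0.632, -0.002, 0.002]
contact_force: [0.2, -0.0, 0.6]
gripper_width: 42.7
```

```bash
python3 - <<'E'
from bench import get_image
import cv2, numpy as np
s=get_image('scene')['frame'];t=get_image('top')['frame']
c=lambda im,x,y,w=60: cv2.resize(im[y-w:y+w,x-w:x+w],(400,400),interpolation=cv2.INTER_CUBIC)
cv2.imwrite('pics/a1.png',np.hstack([c(s,400,310),c(t,450,290)]))
E
python3 plan.py "[(450,-184,60,-1.37)]"
```

```text
t 4.42 pos [ 452.4 -183.6  122.3] yaw -1.3682 tilt [ 0.0038 -0.0012] F [0.7 0.8 0.2] T [-0.04 -0.03  0.05] w 42.4 nose 22.0
 j [-0.05  0.26 -0.47  0.   -0.84  1.82]
   (450, -184, 60, -1.37) xyz [-0.02  0.26  6.23] rot [-0.003 -0.002  0.002] rows>= 1.5
```

View pics/a1.png

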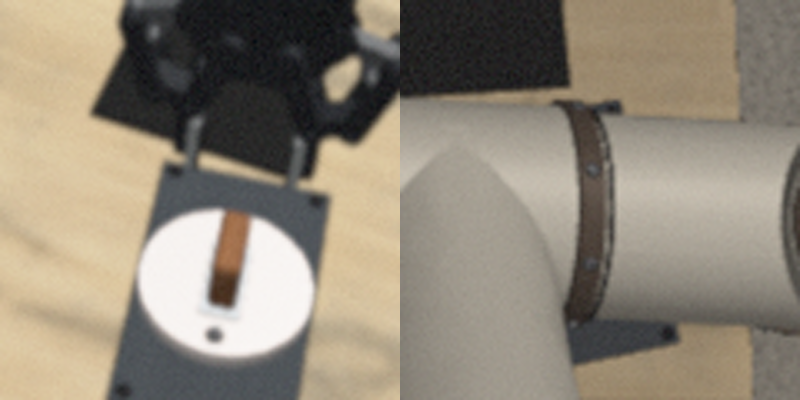

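Call:
apply_moves:
  steps:
    - {"hand":0.5,"xyz":[0,0,3],"delta_rot":[0,0,0]}
    - {"hand":0.5,"xyz":[0,0,6],"delta_rot":[0,0,0]}
    - {"hand":0.5,"xyz":[0,0,6],"delta_rot":[0,0,0]}
    - {"hand":0.5,"xyz":[0,0,6],"delta_rot":[0,0,0]}

```text
clock: 4.75
position: [451.5, -183.6, 61.7]
ee_rot: [0.775, -0.632, 0.001, -0.0]
contact_force: [1.2, -0.4, 1.2]
gripper_width: 42.6
```

```bash
python3 - <<'E'
from bench import get_image,telemetry
import cv2, numpy as np
for i in range(4):
    s=get_image('scene')['frame']; print(telemetry.read_state()['position'].round(2))
c=lambda im,x,y,w=60: cv2.resize(im[y-w:y+w,x-w:x+w],(560,560),interpolation=cv2.INTER_CUBIC)
cv2.imwrite('pics/a2.png',c(s,405,320))
E
python3 plan.py "[(450,-184,60,-1.37)]"
```

```text
[ 452.46 -183.73   62.62]
[ 452.73 -183.72   62.92]
[ 452.57 -183.73   62.84]
[ 452.26 -183.67   62.58]
t 4.95 pos [ 452.3 -183.7   62.6] yaw -1.369 tilt [ 0.0051 -0.0007] F [-0.1  0.6 -1.2] T [ 0.05 -0.   -0.02] w 42.9 nose 22.0
 j [-0.05  0.35 -0.54  0.   -0.68  1.82]
   (450, -184, 60, -1.37) xyz [-0.01  0.23  0.26] rot [-0.005 -0.002  0.001] rows>= 0.1
```

View pics/a2.png

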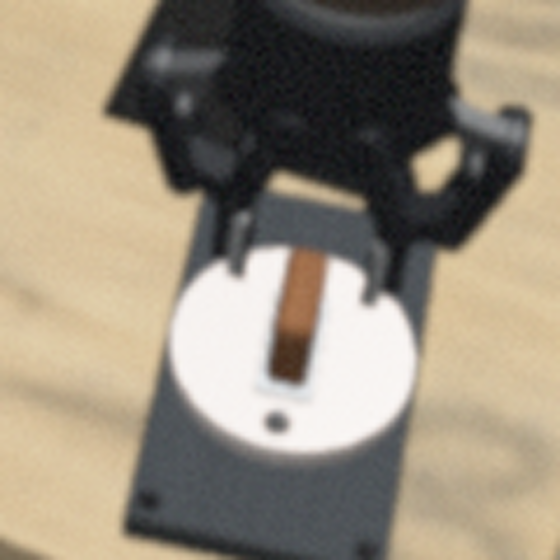

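Call:
apply_moves:
  steps:
    - {"hand":0.5,"xyz":[0,0.2,0.65],"delta_rot":[-0.005,-0.002,0]}
    - {"hand":0.5,"xyz":[0,0.2,0.65],"delta_rot":[-0.005,-0.002,0]}
    - {"hand":0.3,"xyz":[0,0.2,0.65],"delta_rot":[-0.005,-0.002,0]}
    - {"hand":0.3,"xyz":[0,0.2,0.65],"delta_rot":[-0.005,-0.002,0]}
    - {"hand":0.3,"xyz":[0,0.2,0.65],"delta_rot":[-0.005,-0.002,0]}

```text
clock: 5.37
position: [448.4, -183.9, 53.7]
ee_rot: [0.775, -0.632, -0.002, 0.001]
contact_force: [0.1, -0.6, -0.8]
gripper_width: 25.7
```

```bash
cat > snap.py <<'E'
import sys
from bench import get_image,telemetry
import cv2, numpy as np
name,x,y,w,n=sys.argv[1],int(sys.argv[2]),int(sys.argv[3]),int(sys.argv[4]),sys.argv[5]
s=get_image(n)['frame']; x0=max(0,x-w);y0=max(0,y-w)
c=s[y0:y+w,x0:x+w]
k=560/max(c.shape[:2]); cv2.imwrite(name,cv2.resize(c,None,fx=k,fy=k,interpolation=cv2.INTER_CUBIC))
E
python3 snap.py pics/a3.png 405 320 60 scene
python3 plan.py "[(450,-184,60,-1.37)]"
```

```text
t 5.42 pos [ 448.4 -183.9   53.7] yaw -1.3695 tilt [-0.0053  0.0009] F [ 0.7  0.3 -0.4] T [-0.05  0.04  0.04] w 25.8 nose 22.0
 j [-0.05  0.36 -0.55 -0.   -0.67  1.83]
   (450, -184, 60, -1.37) xyz [ 0.04 -0.15 -0.63] rot [0.005 0.002 0.001] rows>= 0.2
```

View pics/a3.png

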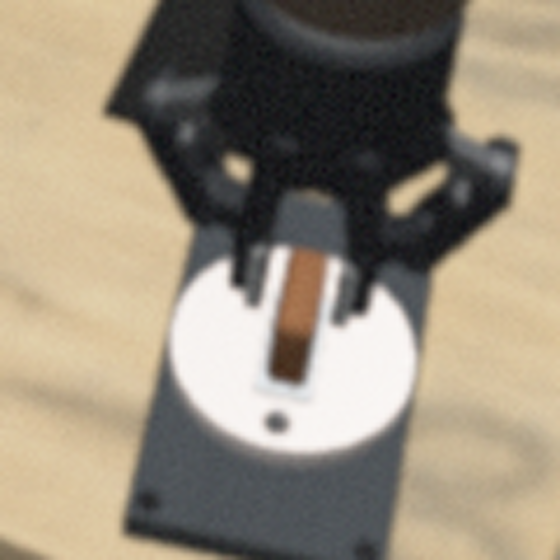

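Call:
apply_moves:
  steps:
    - {"hand":0.3,"xyz":[0,-0.2,-0.1],"delta_rot":[0.005,0.002,0]}
    - {"hand":0.3,"xyz":[0,-0.2,-0.1],"delta_rot":[0.005,0.002,0]}
    - {"hand":0.0,"xyz":[0,-0.2,-0.1],"delta_rot":[0.005,0.002,0]}
    - {"hand":0.0,"xyz":[0,-0.2,-0.1],"delta_rot":[0.005,0.002,0]}
    - {"hand":0.0,"xyz":[0,-0.2,-0.1],"delta_rot":[0.005,0.002,0]}
    - {"hand":0.0,"xyz":[0,-0.2,-0.1],"delta_rot":[0.005,0.002,0]}
    - {"hand":0.0,"xyz":[0,-0.2,-0.1],"delta_rot":[0.005,0.002,0]}

```text
clock: 6.0
position: [450.6, -183.5, 55.0]
ee_rot: [0.775, -0.632, 0.0, -0.0]
contact_force: [-1.5, -0.1, 5.2]
gripper_width: 13.0
```

```bash

python3 plan.py "[(450,-184,60,-1.37)]"
```

```text
t 6.0 pos [ 450.6 -183.5   55. ] yaw -1.3694 tilt [ 0.0006 -0.0002] F [-1.5 -0.1  5.2] T [ 0.14  0.25 -0.03] w 13.0 nose 22.0
 j [-0.05  0.36 -0.55  0.   -0.67  1.82]
   (450, -184, 60, -1.37) xyz [ 0.03  0.07 -0.5 ] rot [-0.001 -0.     0.001] rows>= 0.1
```

Call:
apply_moves:
  steps:
    - {"hand":0.0,"xyz":[0,0,0],"delta_rot":[0,0,0]}
    - {"hand":0.0,"xyz":[0,0,0],"delta_rot":[0,0,0]}
    - {"hand":0.0,"xyz":[0,0,-1.5],"delta_rot":[0,0,0]}
    - {"hand":0.0,"xyz":[0,0,-3],"delta_rot":[0,0,0]}
    - {"hand":0.0,"xyz":[0,0,-5],"delta_rot":[0,0,0]}
    - {"hand":0.0,"xyz":[0,0,-5],"delta_rot":[0,0,0]}

```text
clock: 6.5
position: [452.0, -183.7, 106.7]
ee_rot: [0.775, -0.632, 0.002, -0.001]
contact_force: [1.7, -0.6, -2.6]
gripper_width: 12.9
```

```bash

python3 plan.py "[(622,-121,150,-1.37),(622,-121,46,-1.37)]"; python3 snap.py pics/a4.png 405 300 80 scene
```

```text
t 6.5 pos [ 452.  -183.7  106.7] yaw -1.3692 tilt [ 0.0051 -0.0007] F [ 1.7 -0.6 -2.6] T [-0.01 -0.25 -0.02] w 12.9 nose 22.0
 j [-0.05  0.28 -0.49  0.   -0.8   1.82]
   (622, -121, 150, -1.37) xyz [ -2.73 -17.94  -4.24] rot [-0.005 -0.002  0.001] rows>= 4.5
   (622, -121, 46, -1.37) xyz [ -2.75 -17.88   6.16] rot [-0.005 -0.002  0.001] rows>= 2.5
```

View pics/a4.png

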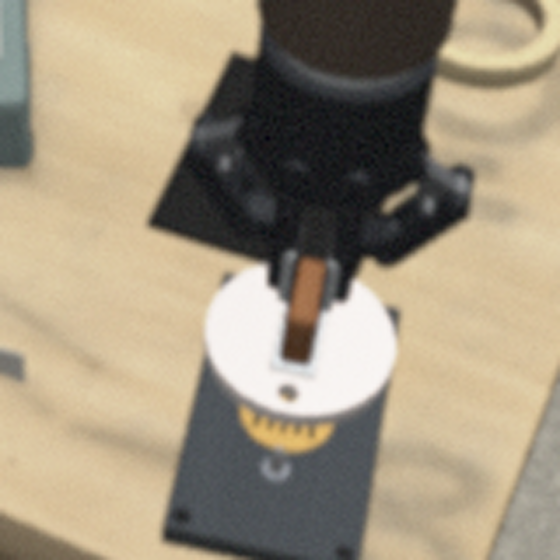

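Call:
apply_moves:
  steps:
    - {"hand":0.0,"xyz":[-2.7,-17.9,-2],"delta_rot":[0,0,0]}
    - {"hand":0.0,"xyz":[-2.7,-17.9,-2],"delta_rot":[0,0,0]}
    - {"hand":0.0,"xyz":[-2.7,-17.9,-2],"delta_rot":[0,0,0]}
    - {"hand":0.0,"xyz":[-2.7,-17.9,-2],"delta_rot":[0,0,0]}
    - {"hand":0.0,"xyz":[-2.7,-17.9,-2],"delta_rot":[0,0,0]}
    - {"hand":0.0,"xyz":[-2.7,-17.9,-1],"delta_rot":[0,0,0]}
    - {"hand":0.0,"xyz":[-2.7,-17.9,2],"delta_rot":[0,0,0]}
    - {"hand":0.0,"xyz":[-2.7,-17.9,5],"delta_rot":[0,0,0]}
    - {"hand":0.0,"xyz":[-2.7,-17.9,5],"delta_rot":[0,0,0]}
    - {"hand":0.0,"xyz":[-2.7,-17.9,5],"delta_rot":[0,0,0]}

```text
clock: 7.38
position: [617.1, -121.6, 51.1]
ee_rot: [0.774, -0.633, -0.003, 0.003]
contact_force: [0.4, 0.0, -2.2]
gripper_width: 13.1
```

```bash

python3 plan.py "[(622,-121,46,-1.37)]"; python3 snap.py pics/a5.png 405 270 80 scene
```

```text
t 7.38 pos [ 617.1 -121.6   51.1] yaw -1.3703 tilt [-0.0086 -0.0002] F [ 0.4  0.  -2.2] T [-0.05 -0.05  0.01] w 13.1 nose 22.0
 j [ 0.06  0.56 -0.18 -0.   -0.84  1.71]
   (622, -121, 46, -1.37) xyz [ 0.04 -0.5   0.5 ] rot [ 0.008  0.002 -0.   ] rows>= 0.2
```

View pics/a5.png

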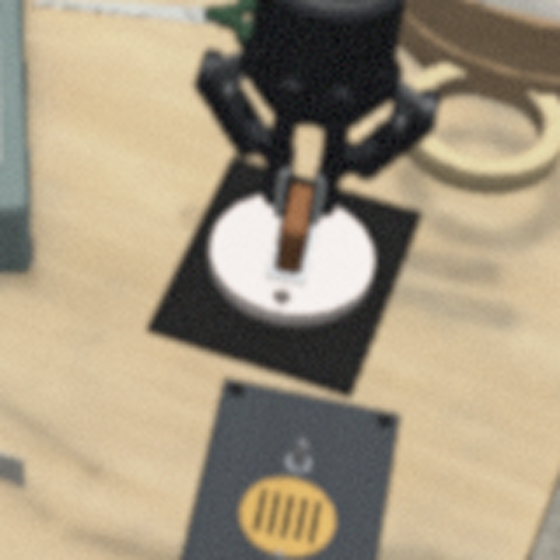

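Call:
apply_moves:
  steps:
    - {"hand":0.0,"xyz":[0,-0.3,0.3],"delta_rot":[0.008,0.002,0]}
    - {"hand":0.0,"xyz":[0,-0.3,0.6],"delta_rot":[0.008,0.002,0]}
    - {"hand":0.0,"xyz":[0,-0.3,0.6],"delta_rot":[0.008,0.002,0]}
    - {"hand":0.0,"xyz":[0,-0.3,0.6],"delta_rot":[0.008,0.002,0]}

```text
clock: 7.77
position: [623.5, -120.7, 49.5]
ee_rot: [0.775, -0.633, 0.004, -0.003]
contact_force: [-0.1, -0.0, -3.2]
gripper_width: 12.7
```

```bash

python3 plan.py "[(622,-121,45,-1.37)]"
```

```text
t 7.77 pos [ 623.5 -120.7   49.5] yaw -1.3697 tilt [ 0.0095 -0.0002] F [-0.1 -0.  -3.2] T [-0.02  0.03  0.05] w 12.7 nose 22.0
 j [ 0.06  0.56 -0.18  0.   -0.82  1.71]
   (622, -121, 45, -1.37) xyz [0.   0.15 0.45] rot [-0.009 -0.002  0.   ] rows>= 0.1
```

Call:
apply_moves:
  steps:
    - {"hand":0.0,"xyz":[0,0,0.25],"delta_rot":[-0.004,0,0]}
    - {"hand":0.0,"xyz":[0,0,0.4],"delta_rot":[-0.004,0,0]}
    - {"hand":0.0,"xyz":[0,0,0.4],"delta_rot":[-0.004,0,0]}
    - {"hand":0.0,"xyz":[0,0,0.4],"delta_rot":[-0.004,0,0]}

```text
clock: 8.1
position: [623.2, -120.7, 44.5]
ee_rot: [0.775, -0.633, 0.002, -0.001]
contact_force: [0.6, 0.7, -3.5]
gripper_width: 12.7
```

```bash

python3 plan.py "[(622,-121,45,-1.37)]"
```

```text
t 8.1 pos [ 623.2 -120.7   44.5] yaw -1.3696 tilt [ 0.004  -0.0012] F [ 0.6  0.7 -3.5] T [0.02 0.02 0.01] w 12.7 nose 22.0
 j [ 0.06  0.57 -0.18  0.   -0.81  1.71]
   (622, -121, 45, -1.37) xyz [ 0.01  0.12 -0.05] rot [-0.004 -0.002  0.   ] rows>= 0.0
```

Call:
apply_moves:
  steps:
    - {"hand":0.0,"xyz":[0,0,0.05],"delta_rot":[0,0,0]}
    - {"hand":0.5,"xyz":[0,0,0.05],"delta_rot":[0,0,0]}
    - {"hand":0.5,"xyz":[0,0,0.05],"delta_rot":[0,0,0]}
    - {"hand":0.5,"xyz":[0,0,0.05],"delta_rot":[0,0,0]}
    - {"hand":0.5,"xyz":[0,0,-3],"delta_rot":[0,0,0]}
    - {"hand":0.5,"xyz":[0,0,-7],"delta_rot":[0,0,0]}
    - {"hand":0.5,"xyz":[0,0,-11],"delta_rot":[0,0,0]}
    - {"hand":0.5,"xyz":[0,0,-15],"delta_rot":[0,0,0]}
    - {"hand":0.5,"xyz":[0,0,-19],"delta_rot":[0,0,0]}
    - {"hand":0.5,"xyz":[0,0,-24],"delta_rot":[0,0,0]}
    - {"hand":0.5,"xyz":[0,0,-24],"delta_rot":[0,0,0]}

```text
clock: 9.02
position: [625.3, -121.4, 294.8]
ee_rot: [0.775, -0.632, 0.009, -0.005]
contact_force: [0.9, -0.6, 2.0]
gripper_width: 42.6
```

```bash

python3 plan.py "[(458.7,347.2,285,-1.611),(458.7,347.2,110,-1.611)]"; python3 snap.py pics/a6.png 405 270 100 scene
```

```text
t 9.02 pos [ 625.3 -121.4  294.8] yaw -1.3688 tilt [ 0.0208 -0.0039] F [ 0.9 -0.6  2. ] T [-0.07 -0.11 -0.02] w 42.6 nose 22.0
 j [ 0.06  0.36  0.14  0.01 -1.33  1.71]
   (458.7, 347.2, 285, -1.611) xyz [-49.25   6.93   0.45] rot [-0.02  -0.006  0.242] rows>= 11.9
   (458.7, 347.2, 110, -1.611) xyz [-49.39   7.27  17.94] rot [-0.02  -0.006  0.242] rows>= 4.2
```

View pics/a6.png

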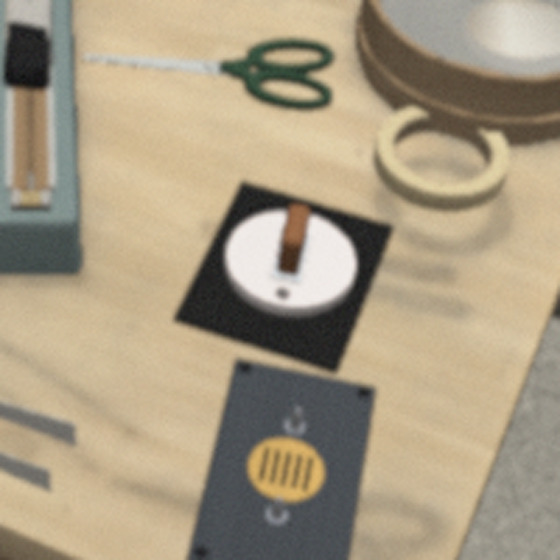

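Call:
apply_moves:
  steps:
    - {"hand":0.5,"xyz":[-49.3,7.0,0.5],"delta_rot":[0,0,0.242]}
    - {"hand":0.5,"xyz":[-49.3,7.0,0.5],"delta_rot":[0,0,0.242]}
    - {"hand":0.5,"xyz":[-49.3,7.0,0.5],"delta_rot":[0,0,0.242]}
    - {"hand":0.5,"xyz":[-49.3,7.0,0.5],"delta_rot":[0,0,0.242]}
    - {"hand":0.5,"xyz":[-49.3,7.0,0.5],"delta_rot":[0,0,0.242]}
    - {"hand":0.5,"xyz":[-49.3,7.0,0.5],"delta_rot":[0,0,0.242]}
    - {"hand":0.5,"xyz":[-49.3,7.0,0.5],"delta_rot":[0,0,0.242]}
    - {"hand":0.5,"xyz":[-49.3,7.0,0.5],"delta_rot":[0,0,0.242]}
    - {"hand":0.5,"xyz":[-49.3,7.0,0.5],"delta_rot":[0,0,0.242]}
    - {"hand":0.5,"xyz":[-49.3,7.0,0.5],"delta_rot":[0,0,0.242]}
    - {"hand":0.5,"xyz":[-49.3,7.0,0.5],"delta_rot":[0,0,0.242]}
    - {"hand":0.5,"xyz":[-49.3,7.0,0.5],"delta_rot":[0,0,0.242]}

```text
clock: 10.07
position: [454.6, 348.4, 278.5]
ee_rot: [-0.693, 0.721, -0.002, 0.001]
contact_force: [1.4, -0.0, -0.1]
gripper_width: 42.3
```

Call:
apply_moves:
  steps:
    - {"hand":0.5,"xyz":[0,0,4],"delta_rot":[0,0,0]}
    - {"hand":0.5,"xyz":[0,0,8],"delta_rot":[0,0,0]}
    - {"hand":0.5,"xyz":[0,0,12],"delta_rot":[0,0,0]}
    - {"hand":0.5,"xyz":[0,0,16],"delta_rot":[0,0,0]}
    - {"hand":0.5,"xyz":[0,0,18],"delta_rot":[0,0,0]}
    - {"hand":0.5,"xyz":[0,0,18],"delta_rot":[0,0,0]}

```text
clock: 10.57
position: [453.9, 343.6, 92.8]
ee_rot: [-0.692, 0.722, -0.002, -0.005]
contact_force: [-1.0, 0.3, 0.9]
gripper_width: 43.0
```

```bash

python3 plan.py "[(458.7,347.2,55,-1.611)]"; python3 snap.py pics/a7.png 170 240 70 scene;python3 snap.py pics/a7t.png 440 270 70 top; python3 - <<'E'
import cv2,numpy as np
cv2.imwrite('pics/a7b.png',cv2.resize(np.hstack([cv2.imread('pics/a7.png'),cv2.imread('pics/a7t.png')]),(800,400)))
E
```

```text
t 10.57 pos [453.9 343.6  92.8] yaw -1.6125 tilt [-0.0034 -0.0096] F [-1.   0.3  0.9] T [-0.06  0.02 -0.03] w 43.0 nose 22.0
 j [ 0.93  0.43 -0.3   0.   -0.85  0.59]
   (458.7, 347.2, 55, -1.611) xyz [-0.42 -0.48  3.78] rot [ 0.003 -0.01  -0.001] rows>= 0.9
```

View pics/a7b.png

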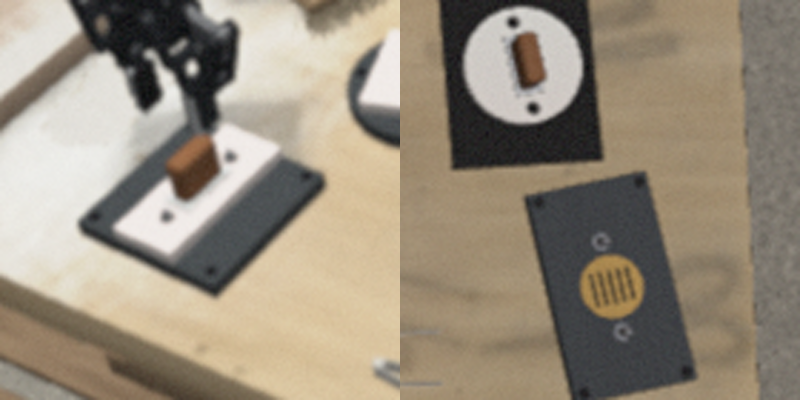

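Call:
apply_moves:
  steps:
    - {"hand":0.4,"xyz":[-0.4,-0.45,2.3],"delta_rot":[0.002,-0.006,0]}
    - {"hand":0.4,"xyz":[-0.4,-0.45,2.3],"delta_rot":[0.002,-0.006,0]}
    - {"hand":0.4,"xyz":[-0.4,-0.45,2.3],"delta_rot":[0.002,-0.006,0]}
    - {"hand":0.4,"xyz":[-0.4,-0.45,2.3],"delta_rot":[0.002,-0.006,0]}

```text
clock: 11.0
position: [462.2, 351.1, 77.5]
ee_rot: [-0.693, 0.721, -0.001, 0.006]
contact_force: [-1.0, -0.4, 1.1]
gripper_width: 34.4
```

```bash
python3 snap.py pics/a8.png 170 240 70 scene;
python3 plan.py "[(458.7,347.2,55,-1.611)]"; 
```

```text
t 11.05 pos [462.1 351.1  77.5] yaw -1.6112 tilt [0.0089 0.0072] F [ 0.4 -0.3  0.8] T [-0.03  0.05 -0.03] w 34.1 nose 22.0
 j [ 0.93  0.45 -0.3   0.   -0.81  0.6 ]
   (458.7, 347.2, 55, -1.611) xyz [0.42 0.35 2.24] rot [-0.009  0.008 -0.   ] rows>= 0.6
```

View pics/a8.png

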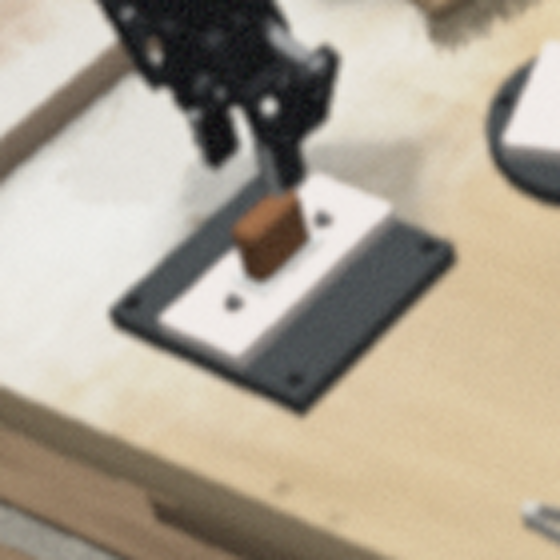

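Call:
apply_moves:
  steps:
    - {"hand":0.4,"xyz":[0.2,0.17,1.2],"delta_rot":[-0.005,0.004,0]}
    - {"hand":0.4,"xyz":[0.2,0.17,2.0],"delta_rot":[-0.005,0.004,0]}
    - {"hand":0.4,"xyz":[0.2,0.17,2.0],"delta_rot":[-0.005,0.004,0]}
    - {"hand":0.4,"xyz":[0.2,0.17,2.0],"delta_rot":[-0.005,0.004,0]}

```text
clock: 11.38
position: [459.3, 347.9, 54.5]
ee_rot: [-0.693, 0.721, -0.0, -0.0]
contact_force: [0.7, 0.4, 1.6]
gripper_width: 33.9
```

```bash
python3 snap.py pics/a9.png 170 240 70 scene;
python3 plan.py "[(458.7,347.2,55,-1.611)]"; 
```

```text
t 11.43 pos [459.7 348.3  55. ] yaw -1.6114 tilt [0.001  0.0002] F [-0.2  1.2  0.6] T [ 0.03 -0.03  0.03] w 33.9 nose 22.0
 j [ 0.93  0.48 -0.32  0.   -0.77  0.6 ]
   (458.7, 347.2, 55, -1.611) xyz [ 0.11  0.09 -0.  ] rot [-0.001  0.    -0.   ] rows>= 0.0
```

View pics/a9.png

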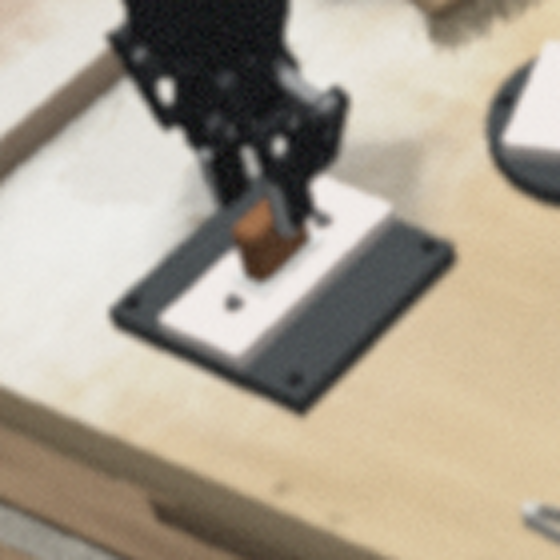

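Call:
apply_moves:
  steps:
    - {"hand":0.0,"xyz":[0,0,0],"delta_rot":[0,0,0]}
    - {"hand":0.0,"xyz":[0,0,0],"delta_rot":[0,0,0]}
    - {"hand":0.0,"xyz":[0,0,0],"delta_rot":[0,0,0]}
    - {"hand":0.0,"xyz":[0,0,0],"delta_rot":[0,0,0]}
    - {"hand":0.0,"xyz":[0,0,0],"delta_rot":[0,0,0]}

```text
clock: 11.85
position: [459.8, 348.4, 55.7]
ee_rot: [-0.693, 0.721, -0.0, 0.001]
contact_force: [0.2, -0.9, 1.8]
gripper_width: 12.6
```

```bash

python3 plan.py "[(458.7,347.2,285,-1.611)]"; 
```

```text
t 11.85 pos [459.8 348.4  55.7] yaw -1.6116 tilt [0.0016 0.001 ] F [ 0.2 -0.9  1.8] T [-0.37  0.03 -0.  ] w 12.6 nose 22.0
 j [ 0.93  0.48 -0.32  0.   -0.77  0.6 ]
   (458.7, 347.2, 285, -1.611) xyz [  0.1    0.07 -22.93] rot [-0.002  0.001 -0.001] rows>= 5.5
```

Call:
apply_moves:
  steps:
    - {"hand":0.0,"xyz":[0,0,-1],"delta_rot":[0,0,0]}
    - {"hand":0.0,"xyz":[0,0,-3],"delta_rot":[0,0,0]}
    - {"hand":0.0,"xyz":[0,0,-7],"delta_rot":[0,0,0]}
    - {"hand":0.0,"xyz":[0,0,-11],"delta_rot":[0,0,0]}
    - {"hand":0.0,"xyz":[0,0,-15],"delta_rot":[0,0,0]}
    - {"hand":0.0,"xyz":[0,0,-19],"delta_rot":[0,0,0]}
    - {"hand":0.0,"xyz":[0,0,-23],"delta_rot":[0,0,0]}
    - {"hand":0.0,"xyz":[0,0,-23],"delta_rot":[0,0,0]}

```text
clock: 12.52
position: [462.6, 350.7, 296.0]
ee_rot: [-0.693, 0.721, -0.001, 0.01]
contact_force: [1.2, -0.5, 0.4]
gripper_width: 12.9
```

```bash

python3 plan.py "[(450.8,-183.5,290,-1.368)]"; python3 - <<'E'
from bench import get_image,nets
from fit import *
import pickle
o={}
for n in('top','scene'):
    p=get_image(n); o[n]=p; cv2.imwrite(f'pics/b_{n}.png',p['frame'])
    for l in('long_die','square_die'):
        r=nets.outline_of(p,l)
        if r:
            o[n,l]=r[0]['pixels']; print(n,l,round(r[0]['confidence'],2),fit(M[l],0,[p],[hullmask(r[0]['pixels'])],[451,-183.5,.204] if l[0]=='l' else [459,347,-.041]))
    for l in ('long_die','square_die'):
        for s in(-1,1):
            c=[451,-183.5,.204] if l[0]=='l' else [459,347,-.041]
            print(l,n,'pin top proj',proj(p,place(np.array([[35*s,0,34],[35*s,0,16]]),c)).round(1).tolist())
pickle.dump(o,open('m1.pkl','wb'))
c=lambda im,x,y,w=40: cv2.resize(im[y-w:y+w,x-w:x+w],(400,400),interpolation=cv2.INTER_CUBIC)
a=np.vstack([np.hstack([c(o['top']['frame'],444,300),c(o['scene']['frame'],407,340)]),np.hstack([c(o['top']['frame'],204,296),c(o['scene']['frame'],171,240)])])
cv2.imwrite('pics/b1.png',cv2.resize(a,(600,600)))
E
```

```text
t 12.52 pos [462.6 350.7 296. ] yaw -1.6103 tilt [0.0157 0.0136] F [ 1.2 -0.5  0.4] T [ 0.12 -0.16 -0.03] w 12.9 nose 22.0
 j [ 0.93  0.26 -0.    0.   -1.29  0.6 ]
   (450.8, -183.5, 290, -1.368) xyz [53.42 -0.93 -0.14] rot [-0.017  0.012 -0.242] rows>= 12.8
top long_die 0.86 (array([ 4.49140938e+02, -1.84553647e+02,  2.00846494e-01]), np.float64(0.5175016064404782), np.float64(-0.4526879031500446))
top square_die 0.68 (array([ 4.56961615e+02,  3.41395412e+02, -3.85599794e-02]), np.float64(1.2425911800779819), np.float64(0.7776319561139622))
long_die top pin top proj [[449.5, 315.4], [447.2, 315.1]]
long_die top pin top proj [[441.7, 283.3], [439.7, 283.6]]
square_die top pin top proj [[198.8, 311.6], [201.1, 311.5]]
square_die top pin top proj [[201.3, 279.1], [203.5, 279.5]]
scene long_die 0.72 (array([ 4.52254425e+02, -1.82850120e+02,  2.09544671e-01]), np.float64(0.5870136419377003), np.float64(-0.43852323821662564))
scene square_die 0.63 (array([ 4.60211544e+02,  3.48659024e+02, -3.37313951e-02]), np.float64(0.4849228029818835), np.float64(-0.36375544686819045))
long_die scene pin top proj [[404.4, 347.8], [403.5, 353.7]]
long_die scene pin top proj [[411.0, 316.1], [410.0, 322.1]]
square_die scene pin top proj [[157.6, 242.9], [159.4, 249.0]]
square_die scene pin top proj [[179.9, 222.1], [181.4, 228.2]]
```

View pics/b1.png

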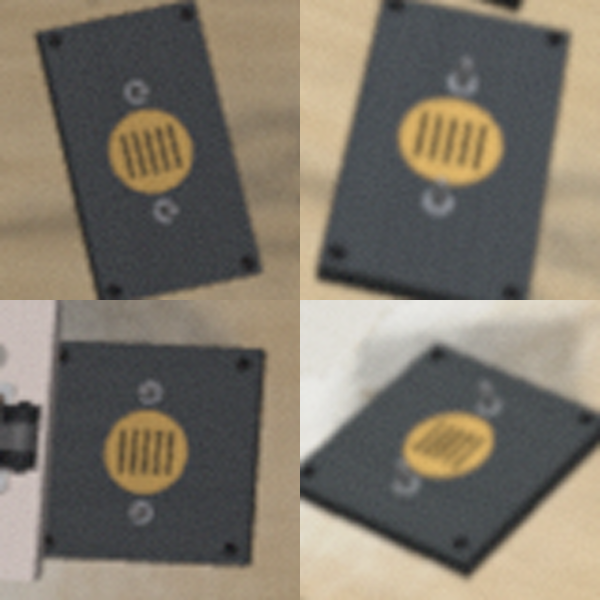

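```bash
cat > disc.py <<'E'
from fit import *
def disc_at(cam,c,z=16):
    u=proj(cam,np.array([[c[0],c[1],z]]))[0]; im=cam['frame'].astype(float)
    x0,y0=np.round(u).astype(int); w=16
    sub=im[y0-w:y0+w+1,x0-w:x0+w+1]; s=np.clip((sub[...,2]-sub[...,0])-25,0,60)  # red-blue
    yy,xx=np.mgrid[y0-w:y0+w+1,x0-w:x0+w+1]
    m=(s>18).astype(np.uint8); m=cv2.morphologyEx(m,cv2.MORPH_CLOSE,np.ones((5,5)))
    n,l,st,ce=cv2.connectedComponentsWithStats(m); k=1+np.argmax(st[1:,4])
    h=cv2.convexHull(np.argwhere(l==k)[:,::-1].astype(np.int32)); (ex,ey),ax,an=cv2.fitEllipse(h.astype(np.float32)) if len(h)>5 else ((0,0),0,0)
    mo=cv2.moments(h); c2=(mo['m10']/mo['m00'],mo['m01']/mo['m00'])
    p=np.array(c2)+[x0-w,y0-w]
    return p, back(cam,p,z)[0], st[k,4], ax
E
python3 - <<'E'
import pickle; from disc import *
o=pickle.load(open('m1.pkl','rb'))
for n in('top','scene'):
    for l,c in(('long',(451,-183.5)),('square',(459,347))): print(n,l,disc_at(o[n],c))
E
```

```text
top long (array([443.64189189, 299.82522523]), array([ 449.88729192, -183.93668093,   16.        ]), np.int32(392), (21.717348098754883, 22.373464584350586))
top square (array([202.43985308, 296.04315886]), array([457.62466366, 346.63006321,  16.        ]), np.int32(385), (21.352962493896484, 22.27176856994629))
scene long (array([406.11786189, 337.08798141]), array([ 451.29287746, -182.05483541,   16.        ]), np.int32(520), (22.25855827331543, 29.84453582763672))
scene square (array([170.22491909, 238.16612729]), array([459.31494584, 348.15522139,  16.        ]), np.int32(331), (16.75187873840332, 24.597444534301758))
```

Call:
apply_moves:
  steps:
    - {"hand":0.0,"xyz":[53.1,-1.35,0],"delta_rot":[0,0,-0.242]}
    - {"hand":0.0,"xyz":[53.1,-1.35,0],"delta_rot":[0,0,-0.242]}
    - {"hand":0.0,"xyz":[53.1,-1.35,0],"delta_rot":[0,0,-0.242]}
    - {"hand":0.0,"xyz":[53.1,-1.35,0],"delta_rot":[0,0,-0.242]}
    - {"hand":0.0,"xyz":[53.1,-1.35,0],"delta_rot":[0,0,-0.242]}
    - {"hand":0.0,"xyz":[53.1,-1.35,0],"delta_rot":[0,0,-0.242]}
    - {"hand":0.0,"xyz":[53.1,-1.35,0],"delta_rot":[0,0,-0.242]}
    - {"hand":0.0,"xyz":[53.1,-1.35,0],"delta_rot":[0,0,-0.242]}
    - {"hand":0.0,"xyz":[53.1,-1.35,0],"delta_rot":[0,0,-0.242]}
    - {"hand":0.0,"xyz":[53.1,-1.35,0],"delta_rot":[0,0,-0.242]}
    - {"hand":0.0,"xyz":[53.1,-1.35,0],"delta_rot":[0,0,-0.242]}
    - {"hand":0.0,"xyz":[53.1,-1.35,0],"delta_rot":[0,0,-0.242]}

```text
clock: 13.82
position: [450.6, -153.6, 283.7]
ee_rot: [0.775, -0.632, -0.001, -0.0]
contact_force: [1.2, 0.1, -1.8]
gripper_width: 12.8
```

Call:
apply_moves:
  steps:
    - {"hand":0.0,"xyz":[0,0,1],"delta_rot":[0,0,0]}
    - {"hand":0.0,"xyz":[0,0,4],"delta_rot":[0,0,0]}
    - {"hand":0.0,"xyz":[0,0,8],"delta_rot":[0,0,0]}
    - {"hand":0.0,"xyz":[0,0,12],"delta_rot":[0,0,0]}
    - {"hand":0.0,"xyz":[0,0,15],"delta_rot":[0,0,0]}
    - {"hand":0.0,"xyz":[0,0,18],"delta_rot":[0,0,0]}
    - {"hand":0.0,"xyz":[0,0,18],"delta_rot":[0,0,0]}
    - {"hand":0.0,"xyz":[0,0,18],"delta_rot":[0,0,0]}

```text
clock: 14.48
position: [450.7, -151.6, 103.4]
ee_rot: [0.775, -0.632, -0.002, 0.001]
contact_force: [-0.3, -0.5, -0.9]
gripper_width: 12.9
```

```bash

python3 plan.py "[(451.8,-182.5,80,-1.369)]";  python3 snap.py pics/c1.png 405 320 60 scene
```

```text
t 14.48 pos [ 450.7 -151.6  103.4] yaw -1.3692 tilt [-0.0043  0.0005] F [-0.3 -0.5 -0.9] T [-0.01 -0.08 -0.06] w 12.9 nose 22.0
 j [ 0.02  0.27 -0.52 -0.   -0.79  1.76]
   (451.8, -182.5, 80, -1.369) xyz [3.05 0.5  2.33] rot [ 0.004  0.001 -0.   ] rows>= 0.9
```

View pics/c1.png

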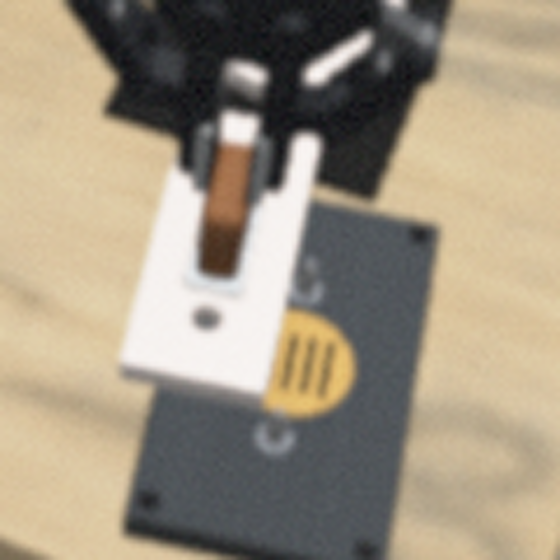

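Call:
apply_moves:
  steps:
    - {"hand":0.0,"xyz":[3.05,0.4,0],"delta_rot":[0,0,0]}
    - {"hand":0.0,"xyz":[3.05,0.4,1],"delta_rot":[0,0,0]}
    - {"hand":0.0,"xyz":[3.05,0.4,1.8],"delta_rot":[0,0,0]}
    - {"hand":0.0,"xyz":[3.05,0.4,1.8],"delta_rot":[0,0,0]}
    - {"hand":0.0,"xyz":[3.05,0.4,1.8],"delta_rot":[0,0,0]}

```text
clock: 14.95
position: [454.4, -182.0, 87.6]
ee_rot: [0.775, -0.632, 0.001, -0.001]
contact_force: [-0.1, 0.0, -2.0]
gripper_width: 12.6
```

```bash

python3 plan.py "[(451.8,-182.5,80,-1.369)]";  python3 snap.py pics/c2.png 405 320 60 scene
```

```text
t 14.95 pos [ 454.4 -182.    87.6] yaw -1.3691 tilt [0.0022 0.0007] F [-0.1  0.  -2. ] T [0.02 0.   0.  ] w 12.6 nose 22.0
 j [-0.05  0.31 -0.5  -0.   -0.75  1.82]
   (451.8, -182.5, 80, -1.369) xyz [-0.    0.27  0.76] rot [-0.002  0.    -0.   ] rows>= 0.2
```

View pics/c2.png

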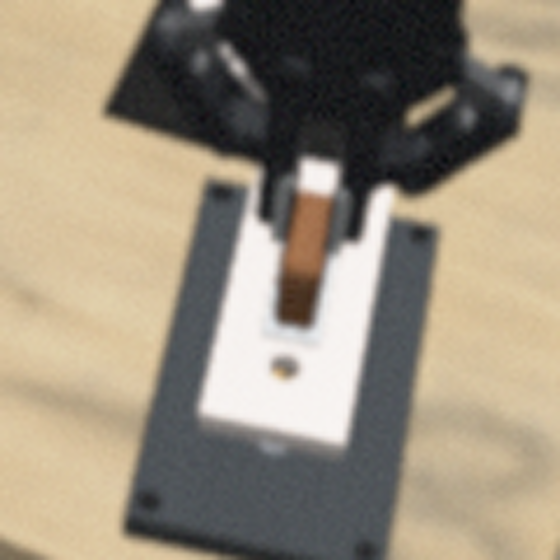

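```bash
cat > hole.py <<'E'
import sys
from bench import get_image, telemetry
from disc import *
# args: underside z, approx hole px x,y
def hole(cam,x,y,z,w=5):
    g=cam['frame'].astype(float).mean(2); x0,y0=int(round(x)),int(round(y))
    sub=g[y0-w:y0+w+1,x0-w:x0+w+1]; hi=np.percentile(sub,85); s=np.clip(hi-15-sub,0,None)
    yy,xx=np.mgrid[y0-w:y0+w+1,x0-w:x0+w+1]; p=np.array([(s*xx).sum(),(s*yy).sum()])/s.sum()
    return p,back(cam,p,z)[0],s.sum()
E
python3 - <<'E'
from hole import *
cam=get_image('scene'); z=telemetry.read_state()['position'][2]-39.7; print('under',z)
p,b,s=hole(cam,406,338.5,z+10); print(p,b)   # hole seen: top rim; dark region biased
psi=.203; print('centre est',b[:2]+35*np.array([np.cos(psi),np.sin(psi)]), telemetry.read_state()['position'])
# plate front corners, fit edges: print model projection overlay
for c in [(451.3,-182.05)]:
    for off in [0]:
        P=place(np.vstack([box(124,52,0,10),g]),[c[0],c[1],psi],z)
        im=cam['frame'].copy(); im=cv2.resize(im[260:380,345:465],(560,560),interpolation=cv2.INTER_CUBIC)
        q=((proj(cam,P)-[345,260]+.5)*560/120).astype(int)
        for a,b2 in [(0,2),(1,3),(1,5),(3,7),(5,7),(0,1),(2,3)]: cv2.line(im,tuple(q[a].tolist()),tuple(q[b2].tolist()),(0,0,255),1)
        for s in(-1,1):
            t=np.linspace(0,6.3,30); ring=place(np.c_[35*s+5.5*np.cos(t),5.5*np.sin(t),t*0+10],[c[0],c[1],psi],z)
            cv2.polylines(im,[((proj(cam,ring)-[345,260]+.5)*560/120).astype(int)],True,(0,160,0),1)
        cv2.imwrite('pics/c3.png',im)
E
```

```text
under 48.097840175014156
[405.80294507 337.98113832] [ 420.06204577 -189.30328897   58.09784018]
centre est [ 454.34336139 -182.24698685] [ 454.75910781 -181.87890514   87.79784018]
```

View pics/c3.png

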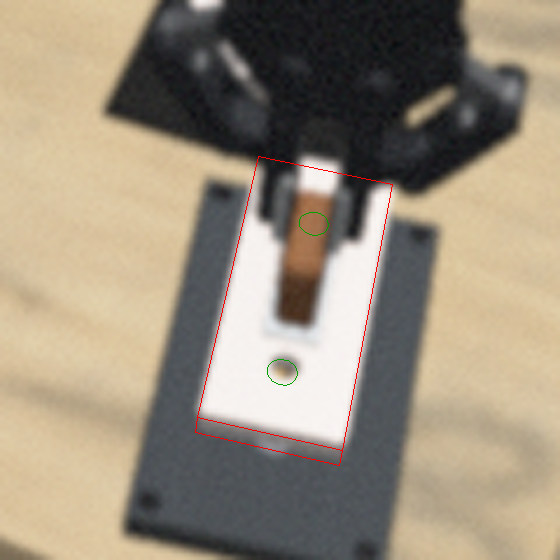

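Call:
apply_moves:
  steps:
    - {"hand":0.0,"xyz":[-0.05,0.22,0.5],"delta_rot":[0,0,0]}
    - {"hand":0.0,"xyz":[-0.05,0.22,1.0],"delta_rot":[0,0,0]}
    - {"hand":0.0,"xyz":[-0.05,0.22,1.0],"delta_rot":[0,0,0]}
    - {"hand":0.0,"xyz":[-0.05,0.22,1.0],"delta_rot":[0,0,0]}

```text
clock: 15.38
position: [451.6, -182.0, 76.4]
ee_rot: [0.775, -0.632, -0.0, -0.0]
contact_force: [0.1, -0.8, -0.9]
gripper_width: 12.5
```

```bash

python3 plan.py "[(451.7,-181.9,76,-1.369)]";  python3 snap.py pics/c4.png 405 320 40 scene
```

```text
t 15.38 pos [ 451.6 -182.    76.4] yaw -1.3693 tilt [0.0003 0.001 ] F [ 0.1 -0.8 -0.9] T [ 0.02 -0.01 -0.05] w 12.5 nose 22.0
 j [-0.05  0.33 -0.52 -0.   -0.72  1.82]
   (451.7, -181.9, 76, -1.369) xyz [-0.01 -0.01  0.04] rot [-0.001  0.001 -0.   ] rows>= 0.0
```

View pics/c4.png

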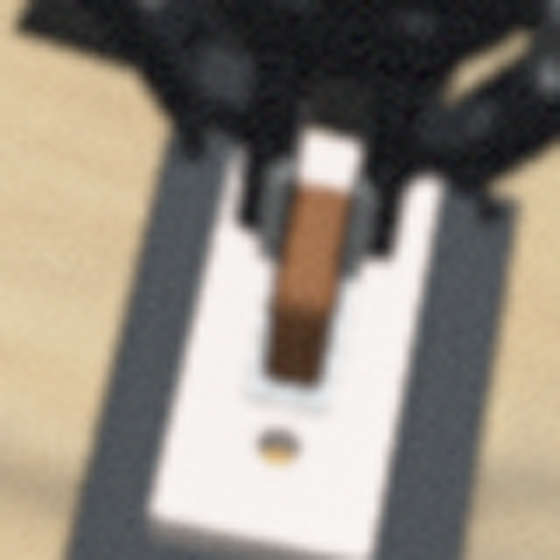

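Call:
apply_moves:
  steps:
    - {"hand":0.0,"xyz":[0,0,0.4],"delta_rot":[0,0,0]}
    - {"hand":0.0,"xyz":[0,0,0.7],"delta_rot":[0,0,0]}
    - {"hand":0.0,"xyz":[0,0,0.9],"delta_rot":[0,0,0]}
    - {"hand":0.0,"xyz":[0,0,0.9],"delta_rot":[0,0,0]}

```text
clock: 15.77
position: [451.5, -182.1, 67.2]
ee_rot: [0.775, -0.633, -0.0, -0.0]
contact_force: [0.4, -0.6, -0.9]
gripper_width: 12.5
```

```bash

python3 plan.py "[(451.7,-181.9,66,-1.369)]";  python3 snap.py pics/c5.png 405 320 40 scene
```

```text
t 15.77 pos [ 451.5 -182.1   67.2] yaw -1.3697 tilt [0.     0.0011] F [ 0.4 -0.6 -0.9] T [ 0.05  0.04 -0.03] w 12.5 nose 22.0
 j [-0.05  0.34 -0.53 -0.   -0.7   1.82]
   (451.7, -181.9, 66, -1.369) xyz [-0.01 -0.02  0.12] rot [-0.     0.001 -0.001] rows>= 0.0
```

View pics/c5.png

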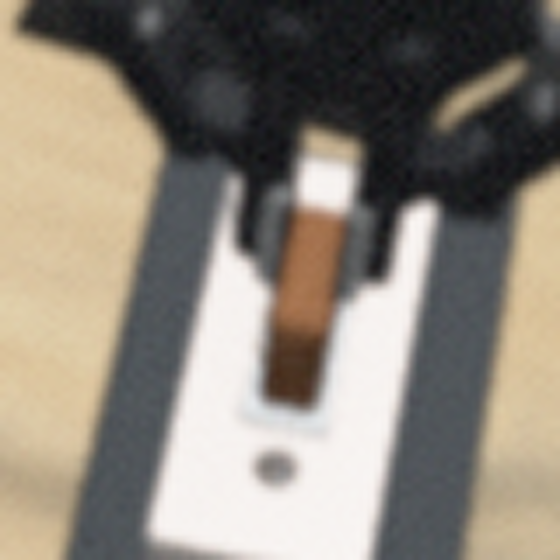

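No contact, and the grey pin shows inside the hole. Going down the rest.

Call:
apply_moves:
  steps:
    - {"hand":0.0,"xyz":[0,0,0.4],"delta_rot":[0,0,0]}
    - {"hand":0.0,"xyz":[0,0,0.7],"delta_rot":[0,0,0]}
    - {"hand":0.0,"xyz":[0,0,1.0],"delta_rot":[0,0,0]}
    - {"hand":0.0,"xyz":[0,0,1.1],"delta_rot":[0,0,0]}
    - {"hand":0.0,"xyz":[0,0,1.1],"delta_rot":[0,0,0]}

```text
clock: 16.23
position: [451.7, -182.1, 56.4]
ee_rot: [0.775, -0.633, -0.0, -0.001]
contact_force: [-0.7, -0.2, -1.6]
gripper_width: 13.0
```

```bash

python3 plan.py "[(451.7,-181.9,55.7,-1.369)]"
```

```text
t 16.23 pos [ 451.7 -182.1   56.4] yaw -1.3696 tilt [0.0005 0.001 ] F [-0.7 -0.2 -1.6] T [0.05 0.05 0.03] w 13.0 nose 22.0
 j [-0.05  0.36 -0.54 -0.   -0.67  1.82]
   (451.7, -181.9, 55.7, -1.369) xyz [-0.02 -0.01  0.07] rot [-0.001  0.001 -0.001] rows>= 0.0
```

Call:
apply_moves:
  steps:
    - {"hand":0.0,"xyz":[0,0,0.06],"delta_rot":[0,0,0]}
    - {"hand":0.5,"xyz":[0,0,0.06],"delta_rot":[0,0,0]}
    - {"hand":0.5,"xyz":[0,0,0.06],"delta_rot":[0,0,0]}
    - {"hand":0.5,"xyz":[0,0,0.06],"delta_rot":[0,0,0]}
    - {"hand":0.5,"xyz":[0,0,-3],"delta_rot":[0,0,0]}
    - {"hand":0.5,"xyz":[0,0,-7],"delta_rot":[0,0,0]}
    - {"hand":0.5,"xyz":[0,0,-11],"delta_rot":[0,0,0]}
    - {"hand":0.5,"xyz":[0,0,-15],"delta_rot":[0,0,0]}
    - {"hand":0.5,"xyz":[0,0,-19],"delta_rot":[0,0,0]}
    - {"hand":0.5,"xyz":[0,0,-23.5],"delta_rot":[0,0,0]}
    - {"hand":0.5,"xyz":[0,0,-23.5],"delta_rot":[0,0,0]}

```text
clock: 17.15
position: [455.2, -183.7, 301.2]
ee_rot: [0.775, -0.632, 0.008, -0.004]
contact_force: [1.3, -0.5, 0.3]
gripper_width: 42.4
```

```bash

python3 plan.py "[(643.3,267.1,290,-1.271),(643.3,267.1,90,-1.271)]";  python3 snap.py pics/c6.png 405 320 60 scene
```

```text
t 17.15 pos [ 455.2 -183.7  301.2] yaw -1.3684 tilt [ 0.0185 -0.0038] F [ 1.3 -0.5  0.3] T [-0.06 -0.13 -0.02] w 42.4 nose 22.0
 j [-0.05  0.09 -0.19  0.   -1.27  1.82]
   (643.3, 267.1, 290, -1.271) xyz [-40.39 -27.46   1.3 ] rot [-0.017 -0.008 -0.097] rows>= 11.7
   (643.3, 267.1, 90, -1.271) xyz [-40.54 -27.12  21.29] rot [-0.017 -0.008 -0.097] rows>= 4.8
```

View pics/c6.png

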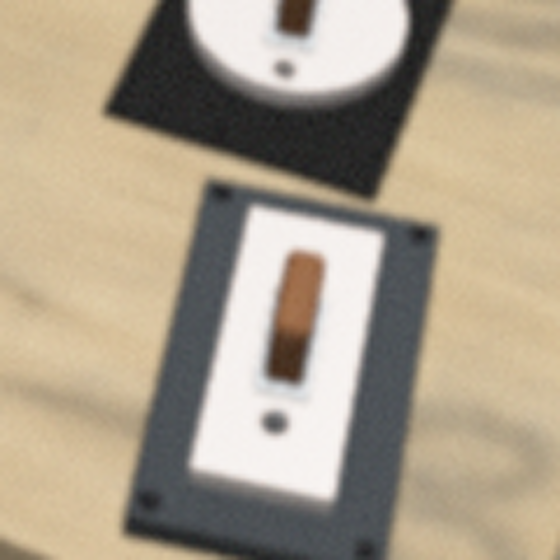

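Call:
apply_moves:
  steps:
    - {"hand":0.4,"xyz":[-40.2,-27.8,0],"delta_rot":[0,0,-0.097]}
    - {"hand":0.4,"xyz":[-40.2,-27.8,0],"delta_rot":[0,0,-0.097]}
    - {"hand":0.4,"xyz":[-40.2,-27.8,0],"delta_rot":[0,0,-0.097]}
    - {"hand":0.4,"xyz":[-40.2,-27.8,0],"delta_rot":[0,0,-0.097]}
    - {"hand":0.4,"xyz":[-40.2,-27.8,0],"delta_rot":[0,0,-0.097]}
    - {"hand":0.4,"xyz":[-40.2,-27.8,0],"delta_rot":[0,0,-0.097]}
    - {"hand":0.4,"xyz":[-40.2,-27.8,0],"delta_rot":[0,0,-0.097]}
    - {"hand":0.4,"xyz":[-40.2,-27.8,0],"delta_rot":[0,0,-0.097]}
    - {"hand":0.4,"xyz":[-40.2,-27.8,0],"delta_rot":[0,0,-0.097]}
    - {"hand":0.4,"xyz":[-40.2,-27.8,0],"delta_rot":[0,0,-0.097]}
    - {"hand":0.4,"xyz":[-40.2,-27.8,0],"delta_rot":[0,0,-0.097]}
    - {"hand":0.4,"xyz":[-40.2,-27.8,0],"delta_rot":[0,0,-0.097]}

```text
clock: 18.2
position: [644.0, 270.2, 290.5]
ee_rot: [0.805, -0.594, -0.0, 0.0]
contact_force: [1.0, -0.4, -0.2]
gripper_width: 34.2
```

Call:
apply_moves:
  steps:
    - {"hand":0.4,"xyz":[0,0,0],"delta_rot":[0,0,0]}
    - {"hand":0.4,"xyz":[0,0,4],"delta_rot":[0,0,0]}
    - {"hand":0.4,"xyz":[0,0,8],"delta_rot":[0,0,0]}
    - {"hand":0.4,"xyz":[0,0,12],"delta_rot":[0,0,0]}
    - {"hand":0.4,"xyz":[0,0,16],"delta_rot":[0,0,0]}
    - {"hand":0.4,"xyz":[0,0,20],"delta_rot":[0,0,0]}
    - {"hand":0.4,"xyz":[0,0,20],"delta_rot":[0,0,0]}
    - {"hand":0.4,"xyz":[0,0,20],"delta_rot":[0,0,0]}

```text
clock: 18.87
position: [642.7, 266.0, 89.9]
ee_rot: [0.804, -0.594, -0.001, 0.002]
contact_force: [1.3, -0.0, 0.1]
gripper_width: 34.4
```

```bash

python3 plan.py "[(643.3,267.1,55,-1.271)]"; python3 - <<'E'
from bench import get_image
from disc import *
import pickle
T=get_image('top'); cv2.imwrite('pics/d_top.png',T['frame'])
S=get_image('scene'); pickle.dump((T,S),open('m2.pkl','wb'))
for n,c in(('top',T),('scene',S)): print(n,'square',disc_at(c,(459,347)))
im=S['frame']; cv2.imwrite('pics/d1.png',cv2.resize(im[130:250,190:310],(560,560),interpolation=cv2.INTER_CUBIC))
E
```

```text
t 18.87 pos [642.7 266.   89.9] yaw -1.2725 tilt [-0.0036 -0.0032] F [ 1.3 -0.   0.1] T [ 0.03 -0.07  0.  ] w 34.4 nose 22.0
 j [ 0.62  0.61  0.04  0.   -1.    1.24]
   (643.3, 267.1, 55, -1.271) xyz [-0.09 -0.11  3.49] rot [ 0.004 -0.002 -0.002] rows>= 0.8
top square (array([202.46611722, 296.02838828]), array([457.65704166, 346.57323286,  16.        ]), np.int32(386), (21.333616256713867, 22.34346580505371))
scene square (array([170.18259023, 238.2977707 ]), array([458.96432823, 347.99278307,  16.        ]), np.int32(332), (16.7110538482666, 24.61931610107422))
```

View pics/d1.png

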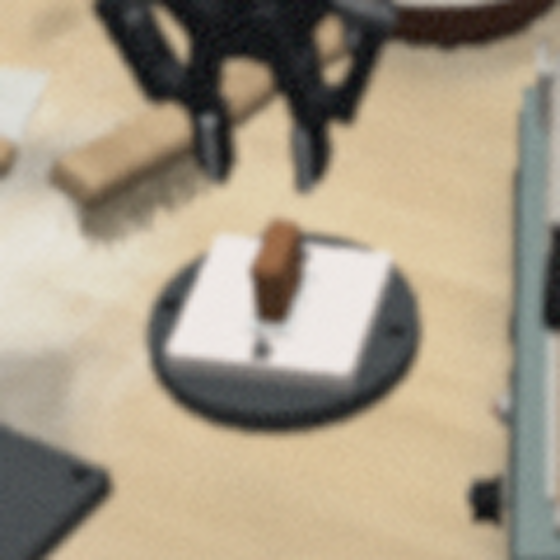

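```bash
python3 - <<'E'
import pickle
from fit import *
T,S=pickle.load(open('m2.pkl','rb'))
P=[[642.7,266,z] for z in(63,68,75,90)]
yaw=-1.2725; xt=np.array([np.cos(yaw),np.sin(yaw),0])
for z in(68,75):
  for s in(-17,17): P.append(np.array([642.7,266,z])+s*xt)
print(((proj(S,P)-[190,130])*560/120).round(0))
b=place(box(40,16,26,63),[643,266.7,.30])
print(((proj(S,b)-[190,130])*560/120).round(0))
E
```

```text
[[274. 243.]
 [273. 235.]
 [271. 223.]
 [268. 198.]
 [238. 231.]
 [308. 239.]
 [236. 219.]
 [307. 227.]]
[[285. 331.]
 [278. 271.]
 [253. 327.]
 [245. 268.]
 [307. 277.]
 [300. 217.]
 [275. 273.]
 [268. 214.]]
```

Call:
apply_moves:
  steps:
    - {"hand":0.4,"xyz":[-0.05,-0.05,1.3],"delta_rot":[0,0,0]}
    - {"hand":0.4,"xyz":[-0.05,-0.05,2.0],"delta_rot":[0,0,0]}
    - {"hand":0.4,"xyz":[-0.05,-0.05,2.0],"delta_rot":[0,0,0]}
    - {"hand":0.4,"xyz":[-0.05,-0.05,2.0],"delta_rot":[0,0,0]}

```text
clock: 19.3
position: [644.3, 267.9, 72.8]
ee_rot: [0.804, -0.594, 0.0, -0.001]
contact_force: [-0.0, 0.1, 0.2]
gripper_width: 33.9
```

```bash

python3 plan.py "[(643.3,267.1,55,-1.271)]"; python3 snap.py pics/d2.png 250 190 60 scene
```

```text
t 19.3 pos [644.3 267.9  72.8] yaw -1.2725 tilt [0.0014 0.0009] F [-0.   0.1  0.2] T [-0.01  0.02  0.03] w 33.9 nose 22.0
 j [ 0.63  0.63  0.02  0.   -0.96  1.24]
   (643.3, 267.1, 55, -1.271) xyz [0.05 0.12 1.78] rot [-0.002  0.    -0.002] rows>= 0.4
```

View pics/d2.png

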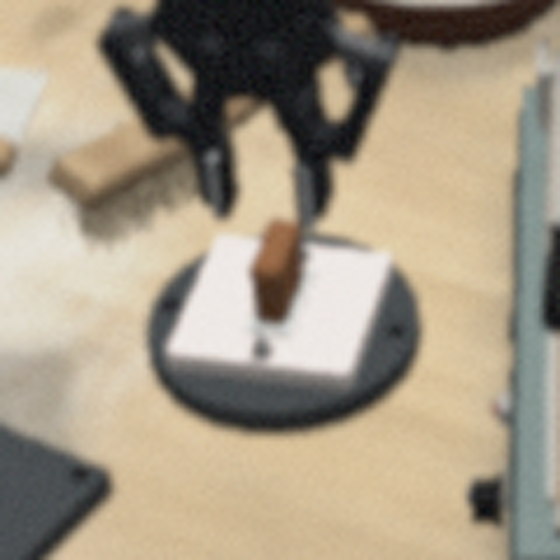

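Call:
apply_moves:
  steps:
    - {"hand":0.4,"xyz":[0.02,0.05,1.0],"delta_rot":[0,0,0]}
    - {"hand":0.4,"xyz":[0.02,0.05,1.75],"delta_rot":[0,0,0]}
    - {"hand":0.4,"xyz":[0.02,0.05,1.75],"delta_rot":[0,0,0]}
    - {"hand":0.4,"xyz":[0.02,0.05,1.75],"delta_rot":[0,0,0]}

```text
clock: 19.68
position: [643.4, 267.2, 53.9]
ee_rot: [0.804, -0.594, -0.0, 0.0]
contact_force: [-0.5, -0.1, 0.2]
gripper_width: 34.0
```

```bash

python3 plan.py "[(643.3,267.1,55,-1.271)]"; python3 snap.py pics/d3.png 250 190 60 scene
```

```text
t 19.68 pos [643.4 267.2  53.9] yaw -1.2727 tilt [-0.0004 -0.0003] F [-0.5 -0.1  0.2] T [0.   0.01 0.01] w 34.0 nose 22.0
 j [ 0.63  0.65  0.   -0.   -0.93  1.24]
   (643.3, 267.1, 55, -1.271) xyz [ 0.01  0.01 -0.11] rot [ 0.    -0.    -0.002] rows>= 0.0
```

View pics/d3.png

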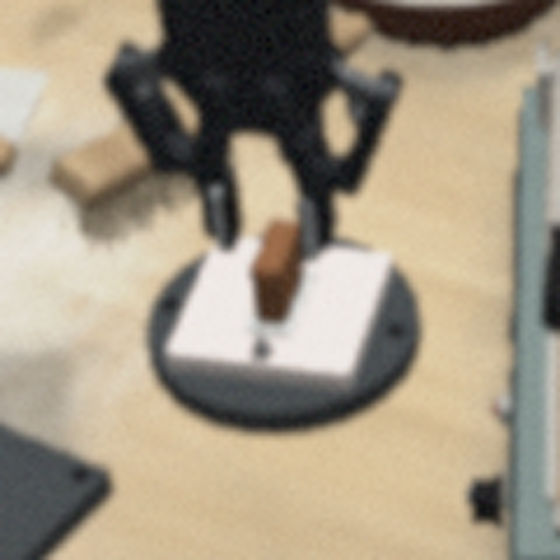

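```bash
python3 - <<'E'
import pickle
from fit import *
T,S=pickle.load(open('m2.pkl','rb'))
def f(tcp,yaw,h,off):
    xt=np.array([np.cos(yaw),np.sin(yaw),0])
    for z in(tcp[2]-22,tcp[2]-9,tcp[2],tcp[2]+10):
        P=[np.array([tcp[0],tcp[1],z])+s*xt for s in(-h,h)]
        print(z,((proj(S,P)-off)*560/120).round(0).tolist())
print('a2');f((452.5,-183.7,62.7),-1.369,21,[345,260])
print('a3');f((448.4,-183.9,53.7),-1.369,13,[345,260])
print('c2');f((454.4,-182.,87.6),-1.369,8,[345,260])
print('d3');f((643.4,267.2,53.9),-1.2727,17,[190,130])
E
```

```text
a2
40.7 [[242.0, 309.0], [352.0, 333.0]]
53.7 [[245.0, 288.0], [356.0, 313.0]]
62.7 [[247.0, 273.0], [359.0, 298.0]]
72.7 [[249.0, 257.0], [362.0, 282.0]]
a3
31.700000000000003 [[257.0, 336.0], [325.0, 351.0]]
44.7 [[260.0, 315.0], [329.0, 330.0]]
53.7 [[262.0, 301.0], [332.0, 316.0]]
63.7 [[265.0, 285.0], [335.0, 300.0]]
c2
65.6 [[280.0, 271.0], [323.0, 280.0]]
78.6 [[283.0, 250.0], [326.0, 259.0]]
87.6 [[286.0, 235.0], [329.0, 244.0]]
97.6 [[288.0, 218.0], [332.0, 227.0]]
d3
31.9 [[244.0, 287.0], [313.0, 295.0]]
44.9 [[241.0, 267.0], [311.0, 275.0]]
53.9 [[239.0, 252.0], [309.0, 260.0]]
63.9 [[237.0, 236.0], [307.0, 244.0]]
```

Call:
apply_moves:
  steps:
    - {"hand":0.0,"xyz":[0,0,0],"delta_rot":[0,0,0]}
    - {"hand":0.0,"xyz":[0,0,0],"delta_rot":[0,0,0]}
    - {"hand":0.0,"xyz":[0,0,0],"delta_rot":[0,0,0]}
    - {"hand":0.0,"xyz":[0,0,0],"delta_rot":[0,0,0]}
    - {"hand":0.0,"xyz":[0,0,0],"delta_rot":[0,0,0]}

```text
clock: 20.15
position: [644.2, 267.8, 55.6]
ee_rot: [0.804, -0.594, 0.001, -0.001]
contact_force: [0.1, 0.5, 2.6]
gripper_width: 12.5
```

```bash

python3 plan.py "[(643.3,267.1,140,-1.271)]"; python3 snap.py pics/d4.png 250 190 60 scene
```

```text
t 20.15 pos [644.2 267.8  55.6] yaw -1.2724 tilt [0.0023 0.0014] F [0.1 0.5 2.6] T [-0.06  0.08 -0.04] w 12.5 nose 22.0
 j [ 0.63  0.65  0.    0.   -0.93  1.24]
   (643.3, 267.1, 140, -1.271) xyz [ 0.03  0.09 -8.44] rot [-0.003  0.001 -0.001] rows>= 2.0
```

View pics/d4.png

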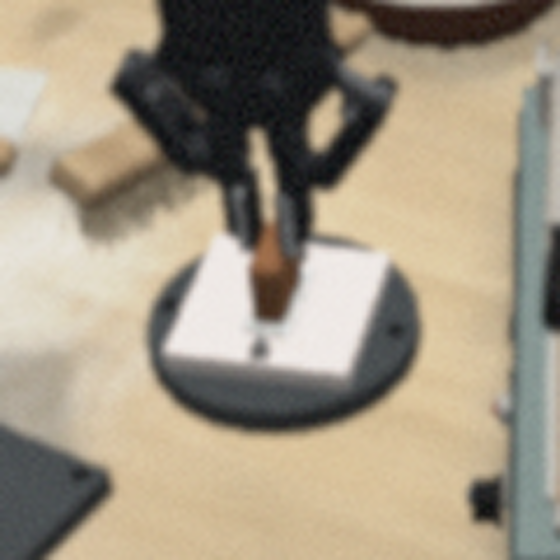

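Call:
apply_moves:
  steps:
    - {"hand":0.0,"xyz":[0,0,0],"delta_rot":[0,0,0]}
    - {"hand":0.0,"xyz":[0,0,-1],"delta_rot":[0,0,0]}
    - {"hand":0.0,"xyz":[0,0,-3],"delta_rot":[0,0,0]}
    - {"hand":0.0,"xyz":[0,0,-6],"delta_rot":[0,0,0]}
    - {"hand":0.0,"xyz":[0,0,-10],"delta_rot":[0,0,0]}
    - {"hand":0.0,"xyz":[0,0,-10],"delta_rot":[0,0,0]}

```text
clock: 20.7
position: [648.0, 269.2, 164.5]
ee_rot: [0.805, -0.594, 0.004, -0.007]
contact_force: [1.7, 0.4, 1.0]
gripper_width: 12.7
```

```bash

python3 plan.py "[(459.6,348.4,150,-1.611)]"; python3 snap.py pics/d5.png 240 190 80 scene
```

```text
t 20.7 pos [648.  269.2 164.5] yaw -1.271 tilt [0.0156 0.007 ] F [1.7 0.4 1. ] T [ 0.19 -0.37  0.  ] w 12.7 nose 22.0
 j [ 0.63  0.55  0.12  0.   -1.12  1.24]
   (459.6, 348.4, 150, -1.611) xyz [-13.13  15.68   1.21] rot [-0.016  0.005  0.34 ] rows>= 4.9
```

View pics/d5.png

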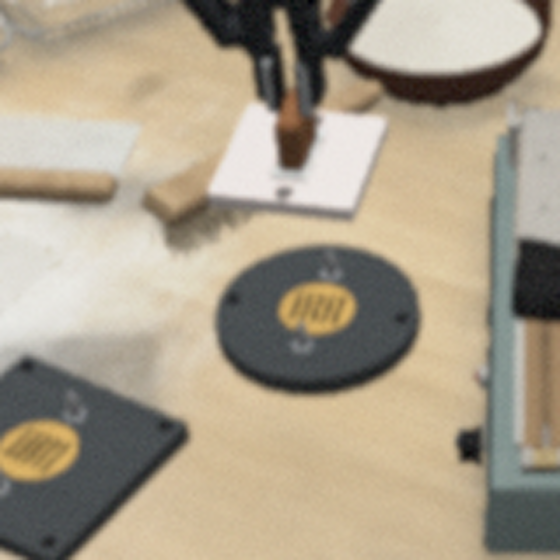

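Call:
apply_moves:
  steps:
    - {"hand":0.0,"xyz":[-13.2,15.3,0.5],"delta_rot":[0,0,0.34]}
    - {"hand":0.0,"xyz":[-13.2,15.3,0.5],"delta_rot":[0,0,0.34]}
    - {"hand":0.0,"xyz":[-13.2,15.3,0.5],"delta_rot":[0,0,0.34]}
    - {"hand":0.0,"xyz":[-13.2,15.3,0.5],"delta_rot":[0,0,0.34]}
    - {"hand":0.0,"xyz":[-13.2,15.3,0.5],"delta_rot":[0,0,0.34]}
    - {"hand":0.0,"xyz":[-13.2,15.3,0.5],"delta_rot":[0,0,0.34]}
    - {"hand":0.0,"xyz":[-13.2,15.3,0.5],"delta_rot":[0,0,0.34]}
    - {"hand":0.0,"xyz":[-13.2,15.3,3],"delta_rot":[0,0,0.34]}
    - {"hand":0.0,"xyz":[-13.2,15.3,5],"delta_rot":[0,0,0.34]}
    - {"hand":0.0,"xyz":[-13.2,15.3,5],"delta_rot":[0,0,0.34]}
    - {"hand":0.0,"xyz":[-13.2,15.3,5],"delta_rot":[0,0,0.34]}

```text
clock: 21.67
position: [458.9, 347.5, 103.4]
ee_rot: [-0.692, 0.722, -0.001, -0.001]
contact_force: [-0.9, -1.0, -2.0]
gripper_width: 12.6
```

```bash

python3 plan.py "[(459.6,348.4,88,-1.611)]"; python3 - <<'E'
from bench import get_image
from disc import *
import pickle
S=get_image('scene'); T=get_image('top'); pickle.dump((T,S),open('m3.pkl','wb'))
for n,c in(('top',T),('scene',S)): print(n,'round',disc_at(c,(642,266.5)))
im=S['frame']; cv2.imwrite('pics/e1.png',cv2.resize(im[170:290,110:230],(560,560),interpolation=cv2.INTER_CUBIC))
im=T['frame']; cv2.imwrite('pics/e1t.png',cv2.resize(im[170:330,150:310],(560,560),interpolation=cv2.INTER_CUBIC))
E
```

```text
t 21.67 pos [458.9 347.5 103.4] yaw -1.6138 tilt [-0.0009 -0.0024] F [-0.9 -1.  -2. ] T [ 0.06 -0.06 -0.03] w 12.6 nose 22.0
 j [ 0.93  0.42 -0.28  0.   -0.88  0.6 ]
   (459.6, 348.4, 88, -1.611) xyz [-0.1  -0.07  1.54] rot [ 0.001 -0.002 -0.003] rows>= 0.4
top round (array([241.02148926, 213.94402799]), array([641.70396805, 266.06605457,  16.        ]), np.int32(359), (20.73355484008789, 21.552148818969727))
scene round (array([250.12348178, 197.74561404]), array([643.35898648, 267.67873535,  16.        ]), np.int32(264), (14.858744621276855, 22.198955535888672))
```

View pics/e1.png

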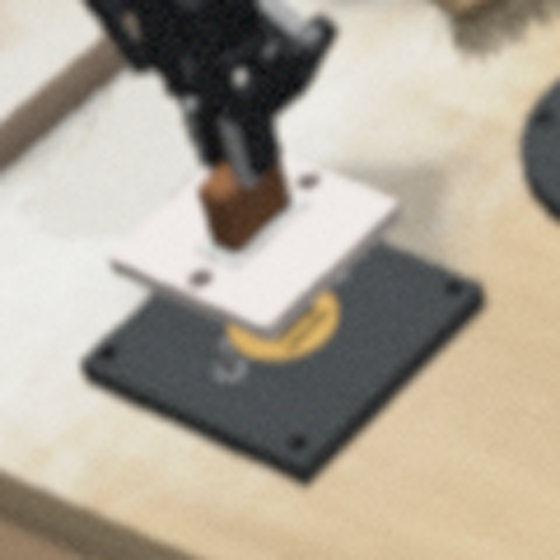

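View pics/e1t.png

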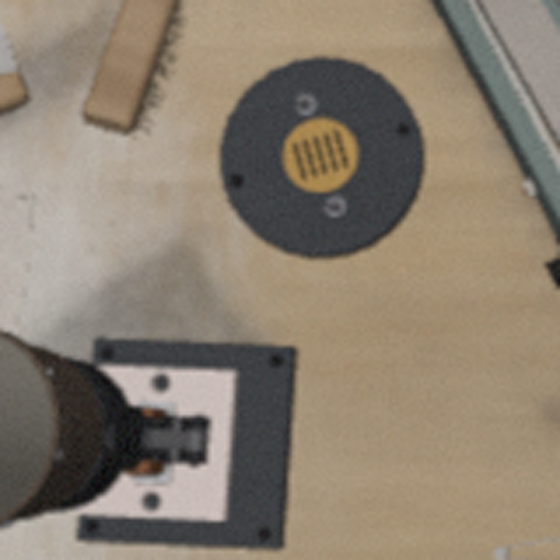

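Call:
apply_moves:
  steps:
    - {"hand":0.0,"xyz":[-0.05,-0.06,1.0],"delta_rot":[0,0,0]}
    - {"hand":0.0,"xyz":[-0.05,-0.06,2.0],"delta_rot":[0,0,0]}
    - {"hand":0.0,"xyz":[-0.05,-0.06,2.7],"delta_rot":[0,0,0]}
    - {"hand":0.0,"xyz":[-0.05,-0.06,2.7],"delta_rot":[0,0,0]}
    - {"hand":0.0,"xyz":[-0.05,-0.06,2.7],"delta_rot":[0,0,0]}

```text
clock: 22.18
position: [459.2, 348.9, 77.1]
ee_rot: [-0.692, 0.722, -0.0, -0.0]
contact_force: [-0.3, -0.1, -1.9]
gripper_width: 12.5
```

```bash

python3 plan.py "[(459.9,348.3,75,-1.612)]"; python3 snap.py pics/e2.png 170 230 50 scene
```

```text
t 22.18 pos [459.2 348.9  77.1] yaw -1.6125 tilt [ 0.0004 -0.0005] F [-0.3 -0.1 -1.9] T [ 0.01 -0.03  0.03] w 12.5 nose 22.0
 j [ 0.93  0.45 -0.3   0.   -0.82  0.6 ]
   (459.9, 348.3, 75, -1.612) xyz [ 0.06 -0.07  0.21] rot [-0.    -0.    -0.001] rows>= 0.1
```

View pics/e2.png

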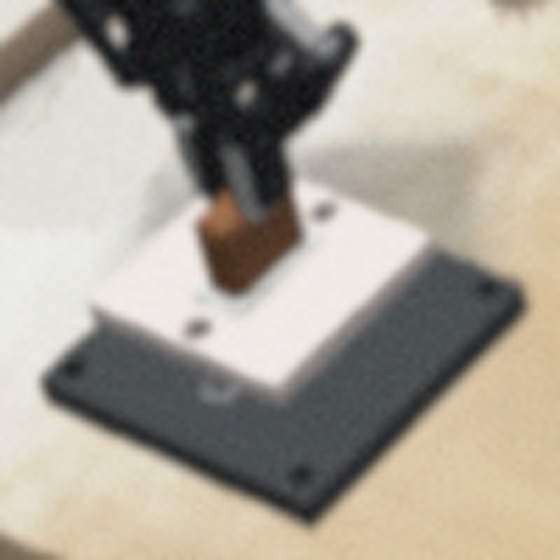

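```bash
python3 - <<'E'
from hole import *
for k in range(1):
    cam=get_image('scene'); z=telemetry.read_state()['position'][2]-39.6
    a=hole(cam,155.2,238.4,z+10,4); b=hole(cam,177.7,217.5,z+10,4); print(a,b)
    A,B=a[1],b[1]; print('mid',(A+B)/2,'len',np.linalg.norm(A-B),'yaw',np.arctan2(*(B-A)[1::-1]), 'TCP',telemetry.read_state()['position'])
    print('disc now',disc_at(cam,(459,347)))
E
```

```text
(array([153.92436255, 238.8986501 ]), array([419.9215702 , 350.67472957,  48.42074914]), np.float64(1555.6666666666665)) (array([177.11627317, 217.14953034]), array([492.49586947, 348.40846311,  48.42074914]), np.float64(1313.0000000000005))
mid [456.20871983 349.54159634  48.42074914] len 72.60967482667046 yaw -0.031216701911388478 TCP [459.67201006 349.50271141  78.02074914]
disc now (array([162.33333333, 224.66666667]), array([484.24849965, 388.56938084,  16.        ]), np.int32(55), 0)
```

Call:
apply_moves:
  steps:
    - {"hand":0.0,"xyz":[0.05,-0.03,0.3],"delta_rot":[0,0,0]}
    - {"hand":0.0,"xyz":[0.05,-0.03,0.7],"delta_rot":[0,0,0]}
    - {"hand":0.0,"xyz":[0.05,-0.03,0.9],"delta_rot":[0,0,0]}
    - {"hand":0.0,"xyz":[0.05,-0.03,0.9],"delta_rot":[0,0,0]}

```text
clock: 22.62
position: [459.4, 348.4, 68.2]
ee_rot: [-0.692, 0.722, -0.0, 0.0]
contact_force: [0.8, -0.7, -2.4]
gripper_width: 12.3
```

```bash

python3 plan.py "[(459.9,348.3,65,-1.612)]"; python3 snap.py pics/e3.png 170 230 35 scene
```

```text
t 22.62 pos [459.4 348.4  68.2] yaw -1.6128 tilt [ 0.0005 -0.    ] F [ 0.8 -0.7 -2.4] T [-0.09 -0.    0.02] w 12.3 nose 22.0
 j [ 0.93  0.46 -0.31  0.   -0.8   0.6 ]
   (459.9, 348.3, 65, -1.612) xyz [ 0.01 -0.05  0.32] rot [-0.001 -0.    -0.001] rows>= 0.1
```

View pics/e3.png

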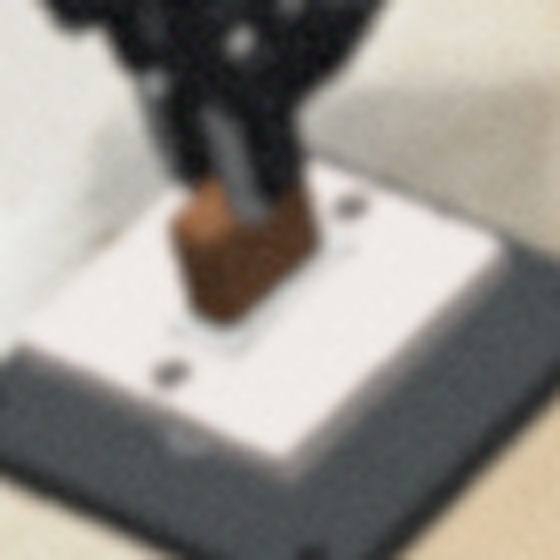

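No contact, pins look to be entering. Continue down.

Call:
apply_moves:
  steps:
    - {"hand":0.0,"xyz":[0,-0.03,0.4],"delta_rot":[0,0,0]}
    - {"hand":0.0,"xyz":[0,-0.03,0.7],"delta_rot":[0,0,0]}
    - {"hand":0.0,"xyz":[0,-0.03,1.0],"delta_rot":[0,0,0]}
    - {"hand":0.0,"xyz":[0,-0.03,1.2],"delta_rot":[0,0,0]}
    - {"hand":0.0,"xyz":[0,-0.03,1.2],"delta_rot":[0,0,0]}

```text
clock: 23.08
position: [459.8, 348.4, 56.1]
ee_rot: [-0.692, 0.722, -0.0, 0.0]
contact_force: [1.0, -0.9, -2.0]
gripper_width: 12.6
```

```bash

python3 plan.py "[(459.9,348.3,55.6,-1.612)]"; python3 snap.py pics/e4.png 170 230 50 scene
```

```text
t 23.08 pos [459.8 348.4  56.1] yaw -1.6128 tilt [ 0.0005 -0.0001] F [ 1.  -0.9 -2. ] T [-0.37 -0.1   0.02] w 12.6 nose 22.0
 j [ 0.93  0.48 -0.32  0.   -0.77  0.6 ]
   (459.9, 348.3, 55.6, -1.612) xyz [ 0.01 -0.01  0.05] rot [-0.001 -0.    -0.001] rows>= 0.0
```

View pics/e4.png

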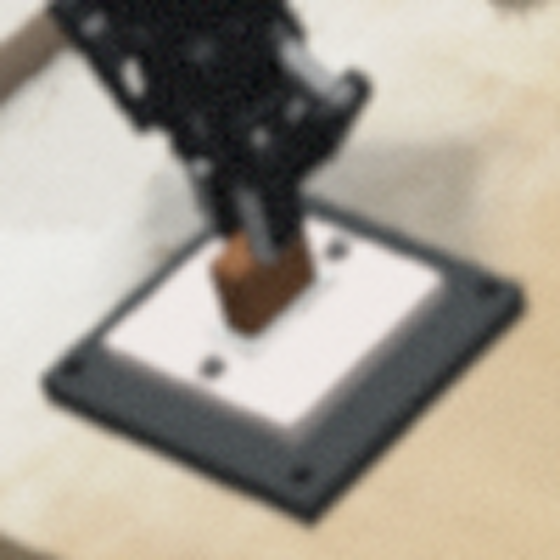

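Call:
apply_moves:
  steps:
    - {"hand":0.0,"xyz":[0,0,0.05],"delta_rot":[0,0,0]}
    - {"hand":0.5,"xyz":[0,0,0.05],"delta_rot":[0,0,0]}
    - {"hand":0.5,"xyz":[0,0,0.05],"delta_rot":[0,0,0]}
    - {"hand":0.5,"xyz":[0,0,0.05],"delta_rot":[0,0,0]}
    - {"hand":0.5,"xyz":[0,0,-3],"delta_rot":[0,0,0]}
    - {"hand":0.5,"xyz":[0,0,-7],"delta_rot":[0,0,0]}
    - {"hand":0.5,"xyz":[0,0,-11],"delta_rot":[0,0,0]}
    - {"hand":0.5,"xyz":[0,0,-15],"delta_rot":[0,0,0]}
    - {"hand":0.5,"xyz":[0,0,-19],"delta_rot":[0,0,0]}
    - {"hand":0.5,"xyz":[0,0,-23.5],"delta_rot":[0,0,0]}
    - {"hand":0.5,"xyz":[0,0,-23.5],"delta_rot":[0,0,0]}

```text
clock: 24.05
position: [463.0, 351.0, 302.5]
ee_rot: [-0.693, 0.721, -0.001, 0.01]
contact_force: [1.2, 0.3, 1.3]
gripper_width: 42.8
```

```bash

python3 plan.py "[(623.2,-120.7,290,-1.369)]"; python3 snap.py pics/e5.png 170 230 50 scene
```

```text
t 24.05 pos [463.  351.  302.5] yaw -1.6112 tilt [0.016  0.0137] F [1.2 0.3 1.3] T [ 0.05 -0.13 -0.02] w 42.8 nose 22.0
 j [ 0.93  0.26  0.01  0.   -1.3   0.6 ]
   (623.2, -120.7, 290, -1.369) xyz [ 46.5  -17.9    0.86] rot [-0.017  0.012 -0.242] rows>= 12.0
```

View pics/e5.png

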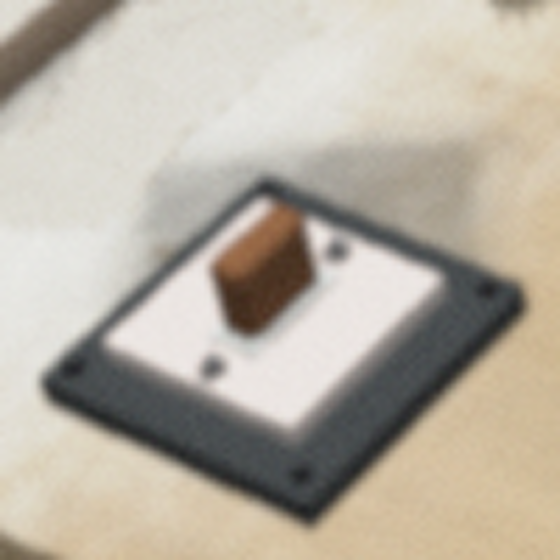

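Call:
apply_moves:
  steps:
    - {"hand":0.4,"xyz":[46.2,-18.2,0],"delta_rot":[0,0,-0.243]}
    - {"hand":0.4,"xyz":[46.2,-18.2,0],"delta_rot":[0,0,-0.243]}
    - {"hand":0.4,"xyz":[46.2,-18.2,0],"delta_rot":[0,0,-0.243]}
    - {"hand":0.4,"xyz":[46.2,-18.2,0],"delta_rot":[0,0,-0.243]}
    - {"hand":0.4,"xyz":[46.2,-18.2,0],"delta_rot":[0,0,-0.243]}
    - {"hand":0.4,"xyz":[46.2,-18.2,0],"delta_rot":[0,0,-0.243]}
    - {"hand":0.4,"xyz":[46.2,-18.2,0],"delta_rot":[0,0,-0.243]}
    - {"hand":0.4,"xyz":[46.2,-18.2,0],"delta_rot":[0,0,-0.243]}
    - {"hand":0.4,"xyz":[46.2,-18.2,0],"delta_rot":[0,0,-0.243]}
    - {"hand":0.4,"xyz":[46.2,-18.2,0],"delta_rot":[0,0,-0.243]}
    - {"hand":0.4,"xyz":[46.2,-18.2,0],"delta_rot":[0,0,-0.243]}
    - {"hand":0.4,"xyz":[46.2,-18.2,0],"delta_rot":[0,0,-0.243]}

```text
clock: 25.1
position: [622.5, -122.6, 291.0]
ee_rot: [0.775, -0.632, 0.0, -0.001]
contact_force: [1.2, 0.3, 0.4]
gripper_width: 34.1
```

Call:
apply_moves:
  steps:
    - {"hand":0.4,"xyz":[0,0,0],"delta_rot":[0,0,0]}
    - {"hand":0.4,"xyz":[0,0,4],"delta_rot":[0,0,0]}
    - {"hand":0.4,"xyz":[0,0,8],"delta_rot":[0,0,0]}
    - {"hand":0.4,"xyz":[0,0,12],"delta_rot":[0,0,0]}
    - {"hand":0.4,"xyz":[0,0,16],"delta_rot":[0,0,0]}
    - {"hand":0.4,"xyz":[0,0,19],"delta_rot":[0,0,0]}
    - {"hand":0.4,"xyz":[0,0,20],"delta_rot":[0,0,0]}
    - {"hand":0.4,"xyz":[0,0,20],"delta_rot":[0,0,0]}

```text
clock: 25.77
position: [620.5, -120.3, 88.1]
ee_rot: [0.774, -0.633, -0.002, 0.001]
contact_force: [-0.9, -0.2, 0.7]
gripper_width: 34.1
```

```bash

python3 plan.py "[(623.2,-120.7,44.5,-1.3696)]"; python3 snap.py pics/f1.png 405 260 60 scene
```

```text
t 25.77 pos [ 620.5 -120.3   88.1] yaw -1.3697 tilt [-0.0057  0.0009] F [-0.9 -0.2  0.7] T [ 0.02  0.02 -0.02] w 34.1 nose 22.0
 j [ 0.06  0.52 -0.14 -0.   -0.91  1.71]
   (623.2, -120.7, 44.5, -1.3696) xyz [ 0.1  -0.28  4.36] rot [ 0.005  0.002 -0.   ] rows>= 1.0
```

View pics/f1.png

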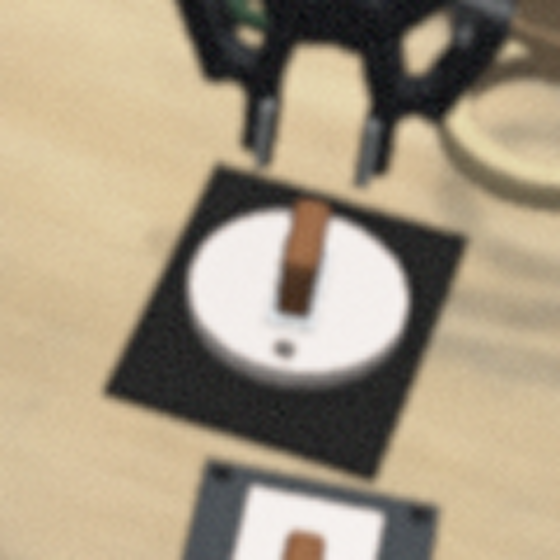

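Call:
apply_moves:
  steps:
    - {"hand":0.4,"xyz":[0.07,-0.1,1.5],"delta_rot":[0,0,0]}
    - {"hand":0.4,"xyz":[0.07,-0.1,2.5],"delta_rot":[0,0,0]}
    - {"hand":0.4,"xyz":[0.07,-0.1,2.5],"delta_rot":[0,0,0]}
    - {"hand":0.4,"xyz":[0.07,-0.1,2.5],"delta_rot":[0,0,0]}

```text
clock: 26.15
position: [624.3, -120.9, 67.7]
ee_rot: [0.775, -0.632, 0.001, -0.001]
contact_force: [0.0, -0.5, 0.9]
gripper_width: 34.2
```

```bash

python3 plan.py "[(623.2,-120.7,44.5,-1.3696)]"
```

```text
t 26.15 pos [ 624.3 -120.9   67.7] yaw -1.3693 tilt [0.0029 0.0008] F [ 0.  -0.5  0.9] T [ 0.05 -0.05  0.01] w 34.2 nose 22.0
 j [ 0.06  0.55 -0.16 -0.   -0.86  1.71]
   (623.2, -120.7, 44.5, -1.3696) xyz [-0.04  0.11  2.32] rot [-0.003  0.     0.   ] rows>= 0.6
```

Call:
apply_moves:
  steps:
    - {"hand":0.4,"xyz":[-0.02,0.06,1.2],"delta_rot":[0,0,0]}
    - {"hand":0.4,"xyz":[-0.02,0.06,2.2],"delta_rot":[0,0,0]}
    - {"hand":0.4,"xyz":[-0.02,0.06,2.3],"delta_rot":[0,0,0]}
    - {"hand":0.4,"xyz":[-0.02,0.06,2.3],"delta_rot":[0,0,0]}

```text
clock: 26.48
position: [622.9, -120.8, 43.5]
ee_rot: [0.775, -0.632, -0.0, -0.0]
contact_force: [-0.1, 1.0, 0.2]
gripper_width: 34.4
```

```bash

python3 plan.py "[(623.2,-120.7,44.5,-1.3696)]"
```

```text
t 26.48 pos [ 622.9 -120.8   43.5] yaw -1.3695 tilt [0.0005 0.0008] F [-0.1  1.   0.2] T [ 0.02 -0.03  0.01] w 34.4 nose 22.0
 j [ 0.06  0.57 -0.18 -0.   -0.82  1.71]
   (623.2, -120.7, 44.5, -1.3696) xyz [-0.01 -0.03 -0.1 ] rot [-0.001  0.001  0.   ] rows>= 0.0
```

Call:
apply_moves:
  steps:
    - {"hand":0.0,"xyz":[0,0,0],"delta_rot":[0,0,0]}
    - {"hand":0.0,"xyz":[0,0,0],"delta_rot":[0,0,0]}
    - {"hand":0.0,"xyz":[0,0,0],"delta_rot":[0,0,0]}
    - {"hand":0.0,"xyz":[0,0,0],"delta_rot":[0,0,0]}
    - {"hand":0.0,"xyz":[0,0,0],"delta_rot":[0,0,0]}

```text
clock: 26.9
position: [623.7, -120.8, 44.6]
ee_rot: [0.775, -0.632, 0.001, -0.001]
contact_force: [-0.8, 0.5, 3.8]
gripper_width: 12.7
```

```bash

python3 plan.py "[(623.2,-120.7,44.5,-1.3696)]"
```

```text
t 26.9 pos [ 623.7 -120.8   44.6] yaw -1.3693 tilt [0.0029 0.0008] F [-0.8  0.5  3.8] T [ 0.21  0.19 -0.02] w 12.7 nose 22.0
 j [ 0.06  0.57 -0.18 -0.   -0.82  1.71]
   (623.2, -120.7, 44.5, -1.3696) xyz [-0.02  0.04  0.01] rot [-0.003  0.     0.   ] rows>= 0.0
```

Call:
apply_moves:
  steps:
    - {"hand":0.0,"xyz":[0,0,-0.5],"delta_rot":[0,0,0]}
    - {"hand":0.0,"xyz":[0,0,-3],"delta_rot":[0,0,0]}
    - {"hand":0.0,"xyz":[0,0,-7],"delta_rot":[0,0,0]}
    - {"hand":0.0,"xyz":[0,0,-11],"delta_rot":[0,0,0]}
    - {"hand":0.0,"xyz":[0,0,-15],"delta_rot":[0,0,0]}
    - {"hand":0.0,"xyz":[0,0,-19],"delta_rot":[0,0,0]}
    - {"hand":0.0,"xyz":[0,0,-23],"delta_rot":[0,0,0]}
    - {"hand":0.0,"xyz":[0,0,-25],"delta_rot":[0,0,0]}
    - {"hand":0.0,"xyz":[0,0,-25],"delta_rot":[0,0,0]}

```text
clock: 27.65
position: [624.7, -121.5, 299.9]
ee_rot: [0.775, -0.632, 0.005, -0.004]
contact_force: [0.5, -0.0, -2.6]
gripper_width: 12.5
```

```bash

python3 plan.py "[(642.6,267.5,290,-1.272)]"; python3 snap.py pics/f2.png 405 240 100 scene
```

```text
t 27.65 pos [ 624.7 -121.5  299.9] yaw -1.3694 tilt [0.0125 0.0001] F [ 0.5 -0.  -2.6] T [-0.03 -0.08 -0.01] w 12.5 nose 22.0
 j [ 0.06  0.36  0.15  0.   -1.35  1.71]
   (642.6, 267.5, 290, -1.272) xyz [-37.76  -9.52   1.02] rot [-0.012 -0.003 -0.097] rows>= 9.3
```

View pics/f2.png

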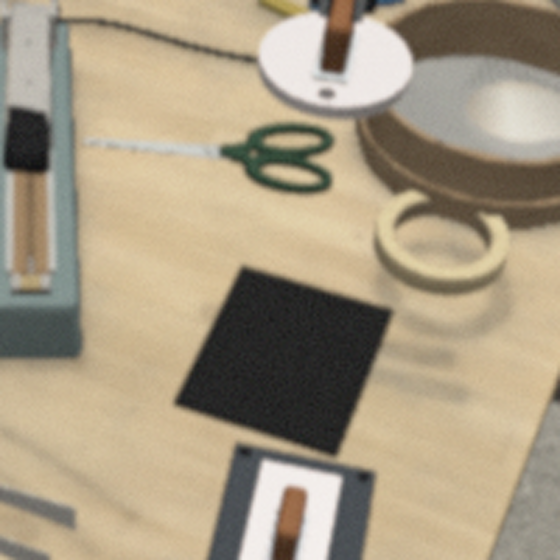

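Call:
apply_moves:
  steps:
    - {"hand":0.0,"xyz":[-37.65,-9.7,0],"delta_rot":[0,0,-0.097]}
    - {"hand":0.0,"xyz":[-37.65,-9.7,0],"delta_rot":[0,0,-0.097]}
    - {"hand":0.0,"xyz":[-37.65,-9.7,0],"delta_rot":[0,0,-0.097]}
    - {"hand":0.0,"xyz":[-37.65,-9.7,0],"delta_rot":[0,0,-0.097]}
    - {"hand":0.0,"xyz":[-37.65,-9.7,0],"delta_rot":[0,0,-0.097]}
    - {"hand":0.0,"xyz":[-37.65,-9.7,0],"delta_rot":[0,0,-0.097]}
    - {"hand":0.0,"xyz":[-37.65,-9.7,0],"delta_rot":[0,0,-0.097]}
    - {"hand":0.0,"xyz":[-37.65,-9.7,0],"delta_rot":[0,0,-0.097]}
    - {"hand":0.0,"xyz":[-37.65,-9.7,0],"delta_rot":[0,0,-0.097]}
    - {"hand":0.0,"xyz":[-37.65,-9.7,0],"delta_rot":[0,0,-0.097]}
    - {"hand":0.0,"xyz":[-37.65,-9.7,0],"delta_rot":[0,0,-0.097]}
    - {"hand":0.0,"xyz":[-37.65,-9.7,0],"delta_rot":[0,0,-0.097]}

```text
clock: 28.7
position: [641.3, 267.9, 290.0]
ee_rot: [0.805, -0.594, -0.001, 0.002]
contact_force: [-0.2, -0.0, -2.6]
gripper_width: 12.5
```

Call:
apply_moves:
  steps:
    - {"hand":0.0,"xyz":[0,0,2],"delta_rot":[0,0,0]}
    - {"hand":0.0,"xyz":[0,0,6],"delta_rot":[0,0,0]}
    - {"hand":0.0,"xyz":[0,0,10],"delta_rot":[0,0,0]}
    - {"hand":0.0,"xyz":[0,0,14],"delta_rot":[0,0,0]}
    - {"hand":0.0,"xyz":[0,0,17],"delta_rot":[0,0,0]}
    - {"hand":0.0,"xyz":[0,0,19],"delta_rot":[0,0,0]}
    - {"hand":0.0,"xyz":[0,0,19.5],"delta_rot":[0,0,0]}
    - {"hand":0.0,"xyz":[0,0,19.5],"delta_rot":[0,0,0]}

```text
clock: 29.37
position: [641.6, 265.0, 96.2]
ee_rot: [0.804, -0.595, -0.001, 0.002]
contact_force: [-0.4, -0.0, -2.3]
gripper_width: 12.5
```

```bash

python3 plan.py "[(642.6,267.5,80,-1.272)]"; python3 snap.py pics/f3.png 250 190 50 scene; python3 snap.py pics/f3t.png 240 210 60 top
```

```text
t 29.37 pos [641.6 265.   96.2] yaw -1.2745 tilt [-0.0037 -0.0025] F [-0.4 -0.  -2.3] T [-0.02 -0.06 -0.03] w 12.5 nose 22.0
 j [ 0.62  0.6   0.04 -0.   -1.01  1.24]
   (642.6, 267.5, 80, -1.272) xyz [-0.21 -0.17  1.62] rot [ 0.004 -0.001 -0.002] rows>= 0.4
```

View pics/f3.png

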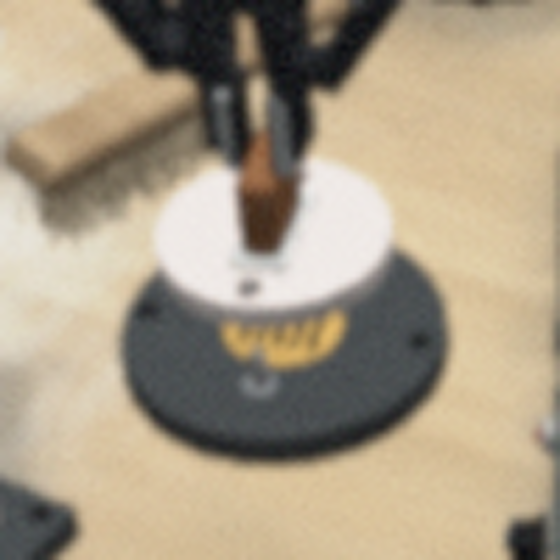

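View pics/f3t.png

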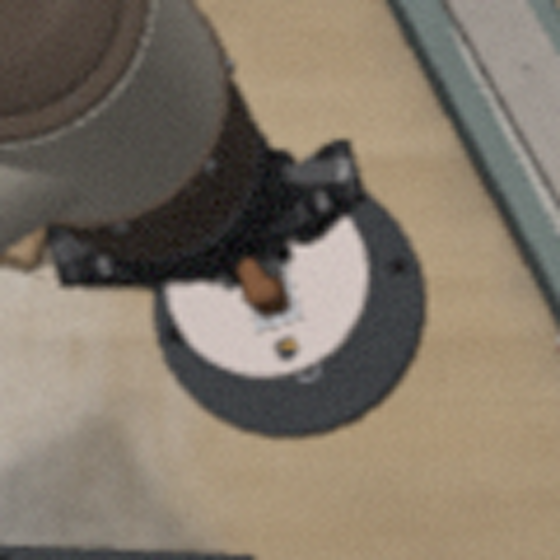

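Call:
apply_moves:
  steps:
    - {"hand":0.0,"xyz":[-0.15,-0.12,0.8],"delta_rot":[0,0,-0.001]}
    - {"hand":0.0,"xyz":[-0.15,-0.12,1.7],"delta_rot":[0,0,-0.001]}
    - {"hand":0.0,"xyz":[-0.15,-0.12,1.9],"delta_rot":[0,0,-0.001]}
    - {"hand":0.0,"xyz":[-0.15,-0.12,1.9],"delta_rot":[0,0,-0.001]}

```text
clock: 29.8
position: [642.8, 268.9, 79.0]
ee_rot: [0.805, -0.594, -0.0, 0.0]
contact_force: [-0.5, -0.5, -3.1]
gripper_width: 12.8
```

```bash

python3 plan.py "[(642.6,267.5,76,-1.272)]"; python3 - <<'E'
from bench import get_image,telemetry
from fit import *
import pickle
D={'scene':(643.36,267.68),'top':(641.7,266.07)}; psi=.298
pos=telemetry.read_state()['position']; z=pos[2]-39.6
ims=[]
for n in D:
    cam=get_image(n); c=D[n]; 
    ctr=proj(cam,np.array([[c[0],c[1],z+10]]))[0].round().astype(int); w=32
    x0,y0=ctr-w; k=400/(2*w)
    im=cv2.resize(cam['frame'][y0:y0+2*w,x0:x0+2*w],(400,400),interpolation=cv2.INTER_CUBIC)
    t=np.linspace(0,2*np.pi,60)
    for ring,col in((np.c_[46*np.cos(t),46*np.sin(t),t*0+10],(0,0,255)),(np.c_[-35+5.5*np.cos(t),5.5*np.sin(t),t*0+10],(0,200,0)),(np.c_[35+5.5*np.cos(t),5.5*np.sin(t),t*0+10],(0,200,0)),(np.c_[46*np.cos(t),46*np.sin(t),t*0],(255,0,0))):
        q=(proj(cam,place(ring,[c[0],c[1],psi],z))-[x0,y0]+.5)*k
        cv2.polylines(im,[q.astype(np.int32)],True,col,1)
    ims.append(im)
cv2.imwrite('pics/f4.png',np.hstack(ims))
E
```

```text
t 29.8 pos [642.8 268.9  79. ] yaw -1.2718 tilt [-0.0005  0.    ] F [-0.5 -0.5 -3.1] T [-0.06  0.01 -0.08] w 12.8 nose 22.0
 j [ 0.63  0.62  0.03 -0.   -0.97  1.24]
   (642.6, 267.5, 76, -1.272) xyz [0.13 0.07 0.3 ] rot [0. 0. 0.] rows>= 0.1
```

View pics/f4.png

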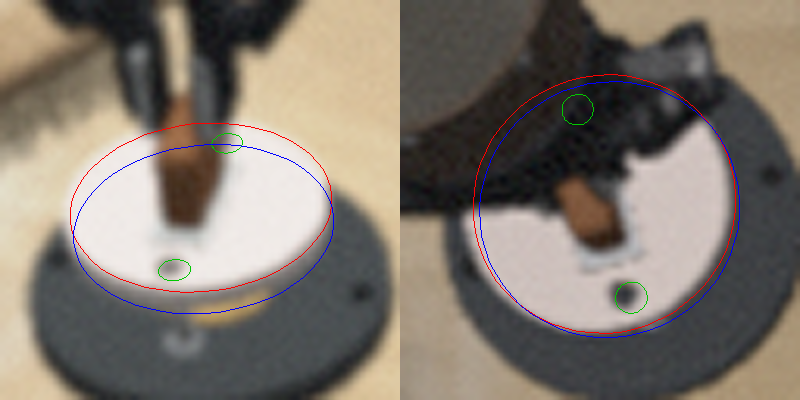

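Call:
apply_moves:
  steps:
    - {"hand":0.0,"xyz":[0.12,0.04,0],"delta_rot":[0,0,0]}
    - {"hand":0.0,"xyz":[0.12,0.04,0.2],"delta_rot":[0,0,0]}
    - {"hand":0.0,"xyz":[0.12,0.04,0.2],"delta_rot":[0,0,0]}
    - {"hand":0.0,"xyz":[0.12,0.04,0.2],"delta_rot":[0,0,0]}

```text
clock: 30.23
position: [643.5, 267.9, 78.0]
ee_rot: [0.805, -0.594, 0.0, -0.001]
contact_force: [0.1, -0.0, -3.1]
gripper_width: 12.6
```

```bash

python3 plan.py "[(642.9,267.3,76,-1.272)]"; python3 snap.py pics/f5.png 250 195 32 scene; python3 snap.py pics/f5t.png 240 214 32 top
```

```text
t 30.23 pos [643.5 267.9  78. ] yaw -1.2716 tilt [0.0013 0.0009] F [ 0.1 -0.  -3.1] T [-0.05  0.   -0.01] w 12.6 nose 22.0
 j [ 0.63  0.62  0.02  0.   -0.97  1.24]
   (642.9, 267.3, 76, -1.272) xyz [0.04 0.08 0.2 ] rot [-0.002  0.001  0.   ] rows>= 0.1
```

View pics/f5t.png

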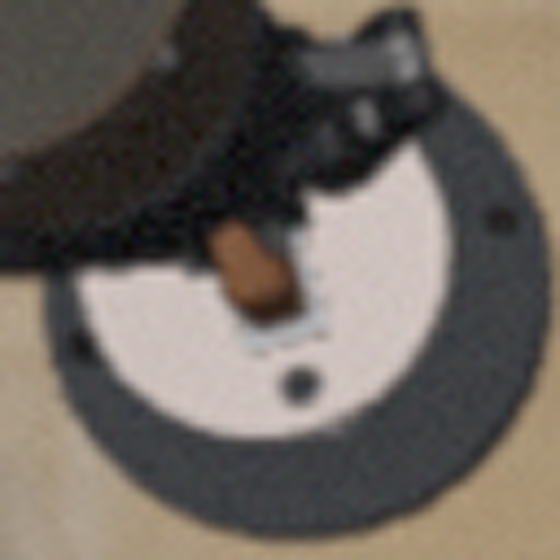

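Call:
apply_moves:
  steps:
    - {"hand":0.0,"xyz":[0.02,0.04,0.4],"delta_rot":[0,0,0]}
    - {"hand":0.0,"xyz":[0.02,0.04,0.8],"delta_rot":[0,0,0]}
    - {"hand":0.0,"xyz":[0.02,0.04,1.0],"delta_rot":[0,0,0]}
    - {"hand":0.0,"xyz":[0.02,0.04,1.0],"delta_rot":[0,0,0]}

```text
clock: 30.67
position: [642.7, 267.4, 66.9]
ee_rot: [0.805, -0.594, -0.0, 0.0]
contact_force: [-0.5, 0.1, -4.0]
gripper_width: 12.3
```

```bash

python3 plan.py "[(643.1,267.6,66,-1.272)]"; python3 snap.py pics/f6.png 250 195 32 scene; python3 snap.py pics/f6t.png 240 214 32 top; python3 - <<'E'
import cv2,numpy as np
cv2.imwrite('pics/f6b.png',cv2.resize(np.hstack([cv2.imread('pics/f6.png'),cv2.imread('pics/f6t.png')]),(800,400)))
E
```

```text
t 30.67 pos [642.7 267.4  66.9] yaw -1.2718 tilt [-0.0004 -0.    ] F [-0.5  0.1 -4. ] T [-0.02  0.01 -0.03] w 12.3 nose 22.0
 j [ 0.63  0.63  0.01 -0.   -0.95  1.24]
   (643.1, 267.6, 66, -1.272) xyz [-0.01 -0.05  0.09] rot [0. 0. 0.] rows>= 0.0
```

View pics/f6b.png

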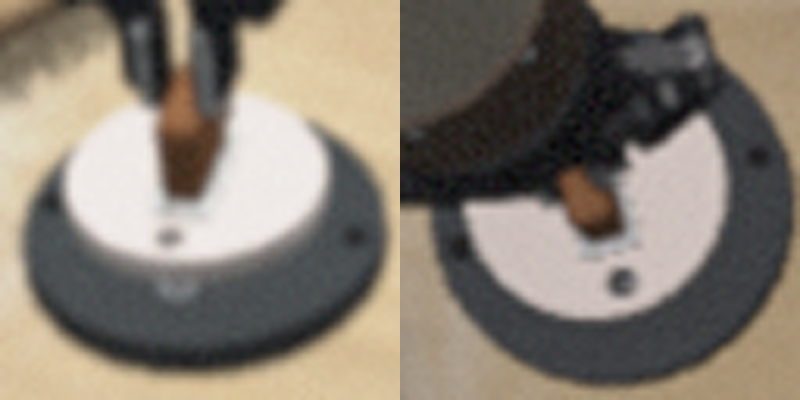

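Pin tips are entering without force. Down the rest.

Call:
apply_moves:
  steps:
    - {"hand":0.0,"xyz":[0,-0.03,0.3],"delta_rot":[0,0,0]}
    - {"hand":0.0,"xyz":[0,-0.03,0.6],"delta_rot":[0,0,0]}
    - {"hand":0.0,"xyz":[0,-0.03,0.9],"delta_rot":[0,0,0]}
    - {"hand":0.0,"xyz":[0,-0.03,1.1],"delta_rot":[0,0,0]}
    - {"hand":0.0,"xyz":[0,-0.03,1.1],"delta_rot":[0,0,0]}

```text
clock: 31.18
position: [643.2, 267.6, 56.1]
ee_rot: [0.805, -0.594, 0.0, -0.0]
contact_force: [-0.3, 0.5, -4.4]
gripper_width: 12.5
```

```bash

python3 plan.py "[(643.1,267.6,55.5,-1.272)]"; python3 snap.py pics/f7.png 250 195 32 scene
```

```text
t 31.18 pos [643.2 267.6  56.1] yaw -1.2717 tilt [0.0003 0.0004] F [-0.3  0.5 -4.4] T [-0.14  0.1  -0.04] w 12.5 nose 22.0
 j [ 0.63  0.65  0.   -0.   -0.93  1.24]
   (643.1, 267.6, 55.5, -1.272) xyz [-0.01  0.01  0.06] rot [-0.  0.  0.] rows>= 0.0
```

View pics/f7.png

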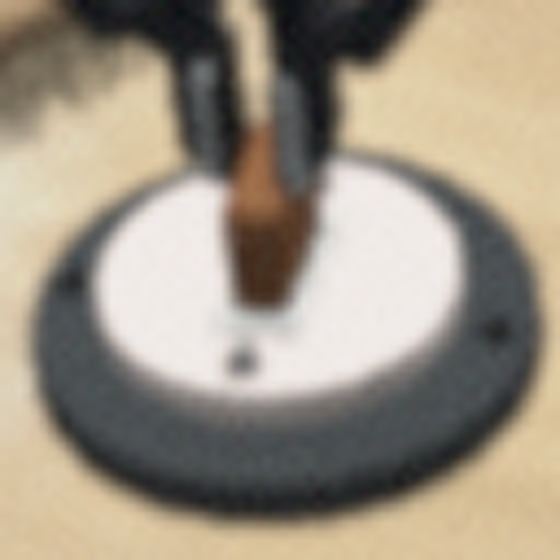

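Seated. Release and lift clear, then check everything.

Call:
apply_moves:
  steps:
    - {"hand":0.0,"xyz":[0,0,0.05],"delta_rot":[0,0,0]}
    - {"hand":0.5,"xyz":[0,0,0.05],"delta_rot":[0,0,0]}
    - {"hand":0.5,"xyz":[0,0,0.05],"delta_rot":[0,0,0]}
    - {"hand":0.5,"xyz":[0,0,0.05],"delta_rot":[0,0,0]}
    - {"hand":0.5,"xyz":[0,0,-3],"delta_rot":[0,0,0]}
    - {"hand":0.5,"xyz":[0,0,-7],"delta_rot":[0,0,0]}
    - {"hand":0.5,"xyz":[0,0,-11],"delta_rot":[0,0,0]}
    - {"hand":0.5,"xyz":[0,0,-15],"delta_rot":[0,0,0]}
    - {"hand":0.5,"xyz":[0,0,-19],"delta_rot":[0,0,0]}
    - {"hand":0.5,"xyz":[0,0,-23],"delta_rot":[0,0,0]}
    - {"hand":0.5,"xyz":[0,0,-23],"delta_rot":[0,0,0]}

```text
clock: 32.15
position: [647.0, 268.6, 299.8]
ee_rot: [0.805, -0.593, 0.006, -0.01]
contact_force: [0.4, 0.1, 2.1]
gripper_width: 42.9
```

Call:
apply_moves:
  steps:
    - {"hand":0.5,"xyz":[-10,18,0],"delta_rot":[0,0,0]}
    - {"hand":0.5,"xyz":[-10,18,0],"delta_rot":[0,0,0]}
    - {"hand":0.5,"xyz":[-10,18,0],"delta_rot":[0,0,0]}
    - {"hand":0.5,"xyz":[-10,18,0],"delta_rot":[0,0,0]}
    - {"hand":0.5,"xyz":[-10,18,0],"delta_rot":[0,0,0]}
    - {"hand":0.5,"xyz":[-10,18,0],"delta_rot":[0,0,0]}
    - {"hand":0.5,"xyz":[-10,18,0],"delta_rot":[0,0,0]}
    - {"hand":0.5,"xyz":[-10,18,0],"delta_rot":[0,0,0]}

```text
clock: 32.82
position: [442.1, 310.5, 287.7]
ee_rot: [0.805, -0.593, 0.001, -0.002]
contact_force: [0.9, 0.0, -0.2]
gripper_width: 42.8
```

```bash
python3 - <<'E'
from bench import get_image,nets
from fit import *
d=[("square_die",0,[458.5,347,-.041]),("square_cover",16,[458.5,347,-.041]),("round_die",0,[642,266.5,.298]),("round_cover",16,[642,266.5,.298]),("long_die",0,[450,-183.5,.203]),("long_cover",16,[450,-183.5,.203])]
for n in('scene','top'):
    p=get_image(n); cv2.imwrite(f'pics/z_{n}.png',p['frame'])
    for l,z,p0 in d:
        r=nets.outline_of(p,l)
        if r: x=fit(M[l],z,[p],[hullmask(r[0]['pixels'])],p0,l.startswith('round')); print(n,l,round(r[0]['confidence'],2),x[0].round(3),x[1].round(2))
    for l in('tongs','tape_roll'): print(n,l,[(np.round(x['xyz'],0),round(x['confidence'],2)) for x in nets.pinpoint(p,l)[:1]])
E
python3 plan.py "[]"
```

```text
scene square_die 0.81 [ 4.59470e+02  3.49249e+02 -3.30000e-02] 0.61
scene square_cover 0.64 [ 4.59036e+02  3.50038e+02 -4.40000e-02] 0.38
scene round_die 0.62 [6.43212e+02 2.67699e+02 2.98000e-01] 1.45
scene round_cover 0.71 [6.44565e+02 2.68809e+02 2.98000e-01] 0.39
scene long_die 0.78 [ 4.52538e+02 -1.82561e+02  2.11000e-01] 0.38
scene long_cover 0.95 [ 4.52025e+02 -1.82409e+02  2.00000e-01] 0.86
scene tongs [(array([390.,  52.,  -3.]), 0.93)]
scene tape_roll [(array([ 782., -184.,    1.]), 0.71)]
top square_die 0.74 [ 4.57022e+02  3.45624e+02 -3.80000e-02] 0.3
top square_cover 0.85 [ 4.56895e+02  3.46964e+02 -2.20000e-02] 0.42
top round_die 0.85 [6.40935e+02 2.64646e+02 2.98000e-01] 0.48
top round_cover 0.73 [6.42622e+02 2.66433e+02 2.98000e-01] 0.39
top long_die 0.97 [ 4.49726e+02 -1.84599e+02  2.04000e-01] 0.33
top long_cover 0.96 [ 4.49096e+02 -1.83946e+02  2.00000e-01] 0.35
top tongs [(array([394.,  46.,   2.]), 0.65)]
top tape_roll [(array([ 783., -191.,   -3.]), 0.78)]
t 33.72 pos [441.7 310.1 286.8] yaw -1.2715 tilt [0.0015 0.001 ] F [ 0.3 -0.  -0.8] T [ 0.01 -0.02  0.03] w 42.7 nose 22.0
 j [ 0.91  0.2  -0.1   0.   -1.27  0.96]
```

View pics/z_scene.png

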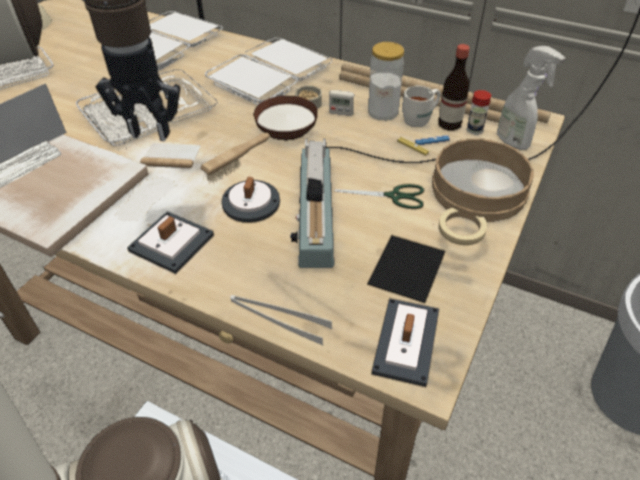

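View pics/z_top.png

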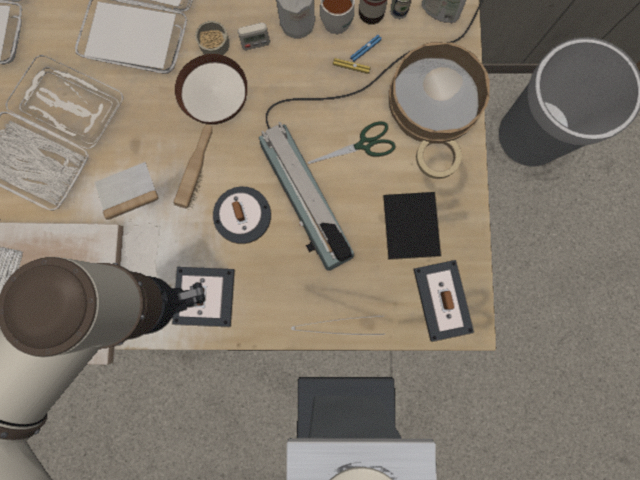

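```bash
python3 - <<'E'
import cv2,numpy as np
s=cv2.imread('pics/z_scene.png');t=cv2.imread('pics/z_top.png')
c=lambda im,x,y,w=36: cv2.resize(im[y-w:y+w,x-w:x+w],(400,400),interpolation=cv2.INTER_CUBIC)
a=np.vstack([np.hstack([c(s,250,197),c(s,407,338),c(s,170,240)]),np.hstack([c(t,242,214),c(t,444,300),c(t,204,296)])])
cv2.imwrite('pics/z1.png',cv2.resize(a,(800,533)))
E
```

```text
(no output)
```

View pics/z1.png

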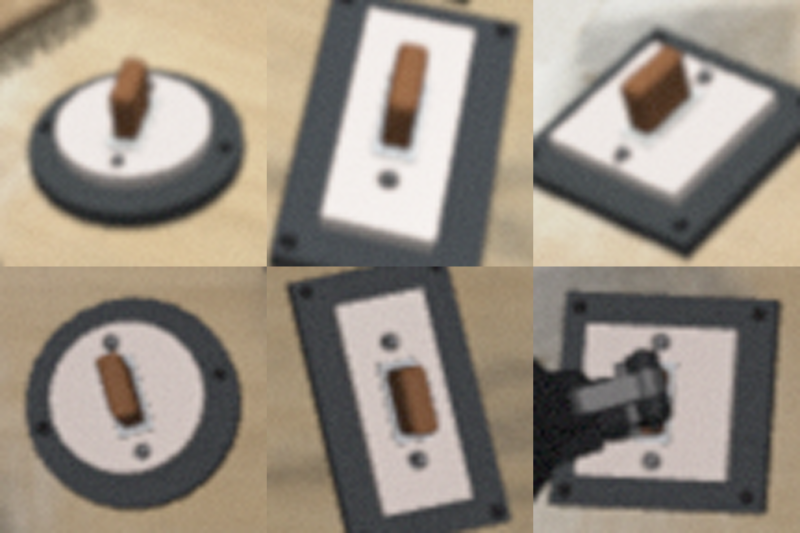

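```bash
python3 -c "
from bench import workorder
print(workorder.job_done())"
```

```text
the job is handed in; nothing more can be done
None
```

I swapped the covers round and handed the job in at about 34 s on the robot clock. The round cover went to the mat first. Then the long cover went to the long die, the square cover to the square die, and the round cover from the mat to the round die.

**Seating:** Each cover went down over its pins with no noticeable contact force. At release the tool was within about 1 mm of the expected seated height. The last pictures show all three covers flat, with the pins visible in the holes.

**Position:** Outline fits put each cover's centre within about 2.5 mm of its die (limit 4 mm) and its yaw within about 0.02 rad (limit 0.09 rad). I didn't fit the round cover's yaw. The two cameras differ from each other by about 2 mm.

**Weakest check:** The round cover had the largest offset. The top camera's outline fit gave 2.4 mm and the scene camera's 1.8 mm. Against the centre disc of its die, the offset was about 1.0 to 1.6 mm, roughly the 1.5 mm play between pin and hole.

**Bystanders and gripper:** The tongs and tape roll were found at their starting positions, within the network's error. The gripper was open and well above everything at hand-in. No verdict was reported.

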